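Hang the clip pail on the counter hook

ROBOT

A 7-joint arm with a two-finger parallel gripper is mounted at the origin on a cart in front of the work surface, level with it; the furniture and walls round the work are solid. World frame = base frame: x ahead of the robot, y to its left, z up, the work surface at z = 0. Lengths are in m, angles in rad, forces in N, time in s.
With the tool pointing down it reaches from about 0.4 to 0.85 m from the base axis. Payload 4.5 kg.
Tool frame: the origin (TCP) lies at the centre of the arm's flange, where the gripper is bolted on; the fingertips stand r.tcp_to_tips ahead of it and the grasp point (between the pads) lies 147 mm ahead of it (r.tcp_to_tips is the distance from the TCP to the fingertips, in m); x points along the fingers, y is the direction in which the jaws open and shut, and the axes are right-handed (so a half turn about x gives the same grasp; the last joint's range is limited). The gripper opens to 88 mm and grips with 3 to 60 N. Pads are 18 mm wide; open, the fingers measure 123 mm over their backs; the gripper's body (75 mm by 187 mm) begins 45 mm behind the grasp point.
Start: joints at [-1.095, 0.689, -0.195, 1.565, 0.157, 0.902, -0.215], TCP at [0.267, 0.565, 0.405] pointing down, gripper open.
Joint ranges: [-3.01, 3.01], [-0.46, 2.08], [-1.47, 1.51], [0.13, 2.56], [-1, 4.14], [0.04, 2.09], [-2.66, 2.66]. Speed limits (rad/s): [2.57, 2.57, 3.14, 3.14, 3.14, 3.14, 3.14].

INTERFACE

Orientations are given as a unit quaternion [x, y, z, w].
In Python, from plant import r, eyes gives the robot as it stands.
- The arm moves only by the tool carry_out, never from a script. Its argument "targets" is text: rows parted by semicolons, each of 5 numbers parted by spaces: the opening, from 0 (shut) to 1 (fully open), then the shift along the tool's x, y, z in mm, then the turn about the tool's x in rad. A call has 1 to 20 rows; each row shifts and turns the commanded pose from where the row before left it, along the tool's axes as they then stand; what a row does not reach is not made up. A row lasts 1/12 s, in which the tool goes at most 41.7 mm and 7.16 degrees, less where a joint would pass 70% of its speed; a pose out of reach is approached as far as the arm can. A call is refused whole if a number of a shift passes 41.7 or a number of a turn 0.125, either way. A call with a gripper value outside its range is refused whole. The fingers move at their own pace and stop on an object; "force" is the grip in N (left out, the last holds). Time passes only in rows, so rows that do not move let the fingers close. It gives the time, the measured TCP pose, the force and the opening at its end, in the units of the state.
- r.get_state(): the state, without advancing time (a new reading comes with each control period).
- eyes.snapshot(name): name is "side" or "top"; returns (picture, depth): 400x640x3 uint8, blue, green, red; 400x640 float32, m along the optical axis (not along the pixel's ray), 0 where there is no reading.
- eyes.camera_params(name): a dict with "intrinsics" (3x3 intrinsics, pixels), "rvec" (rotation vector, rad) and "tvec" (3), from world to camera coordinates, as OpenCV has them. Camera axes: x right, y down, z forward; pixel columns grow to the right and rows downward; lengths in m; the calibration is good to about 2 mm. A picture is of the moment at which its call begins. camera_params takes no time and is no camera call.
- r.finish_job(): hands the job in, once; it reports no verdict.
The state is a dict: "clock": time; "q": joint angles; "qd": joint speeds; "joint_torque": joint torques, N m; "tool_pos": TCP position; "eef_rot": TCP orientation; "contact_force": force on the tool from outside, world axes, zero at the start; "moment": the same for the moment, N m; "opening": opening from 0.0 (shut) to 1.0 (fully open).
Only numpy, scipy, OpenCV 4.12 (cv2) and the standard library are available. Lean on these libraries where they do the work, as an engineer would, in place of code of your own. Each camera call takes 0.05 s, during which the arm holds its last target.

TASK

The pail of binder clips is in the way on the worktop: swing its wire bail, which lies folded flat, upright while the pail stays standing, then carry the pail by the bail, without spilling the clips, to the hook stand and hang it so that the crimp in the middle of the bail sits in the hook and the pail hangs straight and clear of the worktop. The hook arm is only clamped to its post, so set the bail down gently, feel the hook take the pail's weight before you let go, and never lean on the arm; leave the mug, stapler, calculator and staple carton where they are.

Things in the scene. Friction and masses are not known exactly. Their poses are not given: they have to be found in the camera images.
- pail: small round open galvanised steel pail, 100 mm tall, 106 mm across the rim, 80 mm across the foot, binder clips fixed inside, 0.36 to 0.59 kg in all. Origin: centre of its underside; z up. The bail's two pivots lie 92 mm above it at y = +/-61.5 mm on the pail's y axis. Loose; slides if pushed
- bail (a joint): swing angle (rad) of the pail's wire bail about the pail's +y axis through the pivots: 0 = folded flat, sticking out level toward the pail's -x, 92 mm above the worktop; 1.57 = upright over the pail. Slightly stiff pivots (about 0.018 N m): it stays where it is left. Pinched hard, the wire does not turn between the fingers, so unless the fingers turn with the bail the pail tips
- bail_crimp (a point): middle of the bail's hanging crimp, on the wire's centre line, 98.5 mm from the pivot axis. The bail is 4.4 mm round steel wire. The crimp is a bump in the middle of its straight run, 10.5 mm deep away from the pivots and 22 mm wide at its mouth; the hook fits into it. Axes turn with the bail: x points from crimp to pivot axis, y along the run
- bail_run_l (a point): point to grip: on the centre line of the bail's straight run, 29 mm from the middle toward the pail's +y, 88 mm from the pivot axis. The straight run lies along y, 11 to 43 mm from the middle. Folded flat, 35 mm or more are free between it and the rim. Gripping beside the crimp leaves the hook room. Axes as bail_crimp
- bail_run_r (a point): the same point to grip on the other side of the crimp, 29 mm toward the pail's -y
- stand: counter hook stand that cannot move: flat dark foot 150 x 100 x 12 mm, 12 mm steel post 290 mm tall, on it a black clamp collar with a level 6 mm steel rod arm that ends in a J hook, open upward. Origin: under the post's axis on the worktop; the arm runs along its -x. The clamp is friction only and slips at about 20 N: bear on it with 12 N at most
- hook_plumb (a point): point on the worktop plumb under the hook's seat (its lowest inside point), 102 mm from the post along the stand's -x; axes as the stand. The seat is 213 to 251 mm above: the arm's clamped height is NOT measured, look or feel for it. Bow 16 mm wide inside; its tip ends 19 mm above the seat and 13 mm nearer the front, the arm behind is 23 mm above the seat
- stapler: black stapler 38 x 170 x 50 mm, bystander
- staple_box_1: small carton 38 x 82 x 28 mm, bystander
- mug: mug 92 mm across, 93 mm tall, bystander
- calculator: desk calculator 118 x 72 x 16 mm, bystander

How it is judged:
On the way, in this order (a step that is already met when the one before it is completed fails the run):
1. the bail is swung upright (within 0.25 rad) while the pail still stands on the worktop (value of joint bail between 1.32 and 1.82 rad and height (world z) of pail below 0.006 m and angle between pail's own z axis and vertical below 0.12 rad), for 0.2 s.
2. the crimp is over the hook and the hook carries most of the pail's weight (over 2.5 N) while the fingers still hold the bail (x of bail_crimp in the frame of stand between -0.113 and -0.091 m and y of bail_crimp in the frame of stand between -0.01 and 0.01 m and height (world z) of pail above 0.015 m and contact force between pail and stand above 2.5 N and contact force between pail and the fingers above 1 N), for 0.3 s.
At the end, for the whole second after the job is handed in: the pail hangs from the hook by the crimp of its bail (crimp within 10 mm of the hook seat along the arm and 6 mm across it), at least 15 mm clear of the worktop, level within 0.17 rad and at rest (under 0.05 m/s), let go (x of bail_crimp in the frame of stand between -0.112 and -0.092 m and y of bail_crimp in the frame of stand between -0.006 and 0.006 m and height (world z) of pail above 0.015 m and angle between pail's own z axis and vertical below 0.17 rad and contact force between pail and stand above 2 N and linear speed of pail below 0.05 m/s); the robot touches nothing.
It fails at once if the bail or pail bears on the hook stand with more than 12 N (contact force between pail and stand above 12 N).
It fails at once if the robot itself bears on the hook stand with more than 12 N (contact force between any of the fingers, the arm and stand above 12 N).
It fails at once if the pail is tipped by more than 0.7 rad (clips spill) (angle between pail's own z axis and vertical above 0.7 rad).
It fails at once if the mug, stapler, calculator or staple box is moved by more than 25 mm (distance of any of stapler, staple_box_1, mug, calculator from where it was at the start of the episode above 0.025 m).
It also fails if it takes over 72 s, if anything falls off the work surface, if the arm or the gripper's body presses on something with over 40 N, if the wrist force passes 120 N, or if a joint passes its speed limit or range.

## Working session

There is one attempt and no reset: what is moved stays moved. The work goes in short steps, Python scripts to look and compute and a tool call to move; the robot and the scene stay as the last step left them, time stands still between calls to the robot, and variables do not carry over. Pictures are saved under pics/ and viewed, and the job is handed in when it is done.

Besides the shell and the picture viewer there is one more tool, called after "Request:" as name(argument=value, ...) on one line, values as JSON. carry_out: Moves the arm, as the interface text tells. Its arguments: {"type":"object","properties":{"targets":{"type":"string"},"force":{"type":"number"}},"required":["targets"]}

```bash
ls; mkdir -p pics; python3 - <<'E'
from plant import r,eyes
import cv2,numpy as np
s=r.get_state()
for k,v in s.items(): print(k,np.round(v,4))
print(r.tcp_to_tips)
for n in("side","top"):
    p,d=eyes.snapshot(n); cv2.imwrite(f"pics/{n}0.png",p); np.save(f"pics/{n}0.npy",d)
    c=eyes.camera_params(n); print(n,c)
E
```

```text
pics
clock 0.0
q [-1.0952  0.69   -0.1945  1.5663  0.1573  0.9025 -0.2151]
qd [-0.001   0.0012  0.001   0.0007  0.     -0.0018  0.0008]
joint_torque [ 3.00000e-04 -5.27556e+01 -1.26720e+00 -1.53427e+01 -5.27000e-02
  6.30000e-03  2.00000e-04]
tool_pos [0.2671 0.5647 0.4039]
eef_rot [ 0.1543  0.69   -0.1556  0.6898]
contact_force [ 0.2746  0.7307 -0.3376]
moment [-0.0367 -0.0638  0.042 ]
opening 0.9975
0.166
side {'intrinsics': array([[432.24097164,   0.        , 322.87015276],
       [  0.        , 432.24097164, 200.27883584],
       [  0.        ,   0.        ,   1.        ]]), 'rvec': array([ 2.0173936 , -0.19684195,  0.12974084]), 'tvec': array([-0.56518195,  0.09061198,  1.27563221])}
top {'intrinsics': array([[441.87220711,   0.        , 326.01407837],
       [  0.        , 441.87220711, 196.71508316],
       [  0.        ,   0.        ,   1.        ]]), 'rvec': array([ 2.18447155, -2.12961834,  0.09647253]), 'tvec': array([-0.09168794,  0.55472245,  1.11908439])}
```

View pics/side0.png

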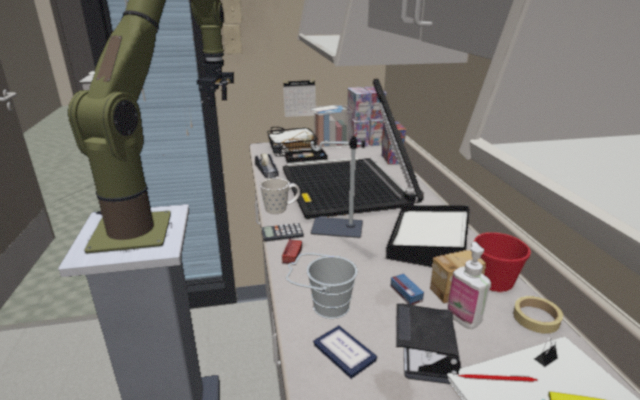

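View pics/top0.png

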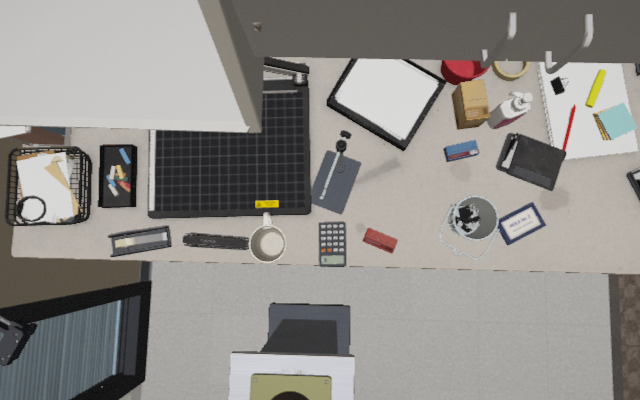

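```bash
cat > h.py <<'E'
import cv2,numpy as np
from scipy.spatial.transform import Rotation as R
from plant import r,eyes
def cam(n):
    c=eyes.camera_params(n); return c["intrinsics"],cv2.Rodrigues(np.array(c["rvec"]))[0],np.array(c["tvec"])
def ray(n,u,v):
    K,Rm,t=cam(n); d=Rm.T@np.linalg.inv(K)@np.array([u,v,1.]); return -Rm.T@t,d
def atz(n,u,v,z):
    o,d=ray(n,u,v); return o+d*(z-o[2])/d[2]
def px(n,P):
    K,Rm,t=cam(n); p=K@(Rm@np.array(P)+t); return p[:2]/p[2]
def dep(n,D,u,v):
    o,d=ray(n,u,v); return o+d*D[int(round(v)),int(round(u))]
def tri(a,ua,b,ub):
    o1,d1=ray(a,*ua);o2,d2=ray(b,*ub)
    s=np.linalg.lstsq(np.c_[d1,-d2],o2-o1,rcond=None)[0]
    p,q=o1+d1*s[0],o2+d2*s[1]; return (p+q)/2,np.linalg.norm(p-q)
def crop(n,img,x0,y0,x1,y1,f,name):
    c=cv2.resize(img[y0:y1,x0:x1],None,fx=f,fy=f,interpolation=cv2.INTER_CUBIC); cv2.imwrite(f"pics/{name}.png",c)
E
python3 - <<'E'
from h import *
t=cv2.imread("pics/top0.png");s=cv2.imread("pics/side0.png")
crop("top",t,420,180,520,270,8,"t_pail"); crop("top",t,300,120,400,220,6,"t_st")
crop("side",s,270,230,370,320,8,"s_pail"); crop("side",s,300,120,400,245,4.8,"s_st")
E
```

```text
(no output)
```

View pics/t_pail.png

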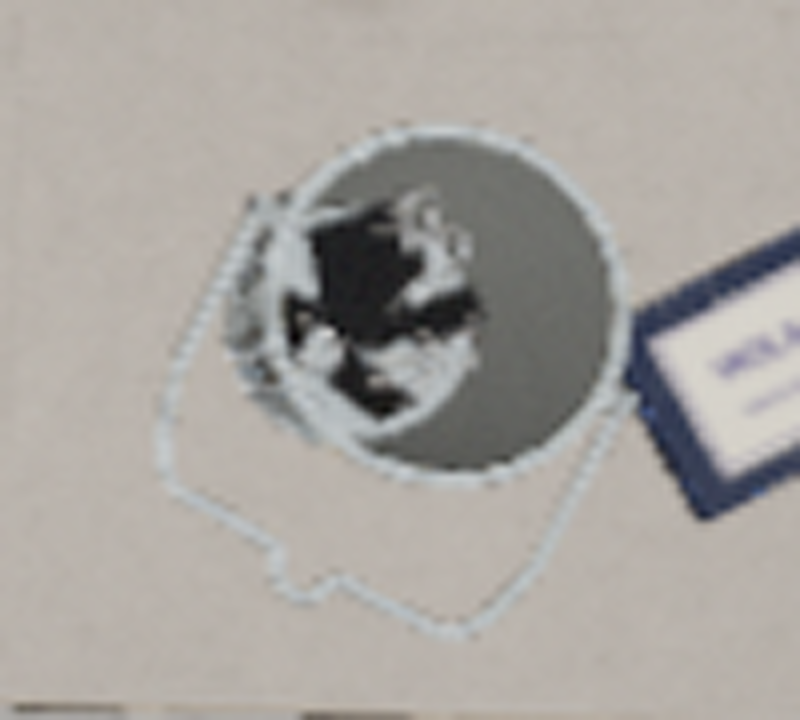

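View pics/t_st.png

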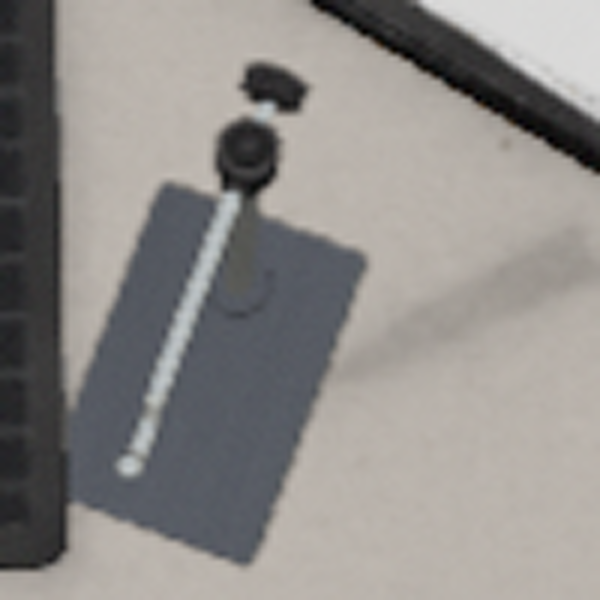

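View pics/s_pail.png

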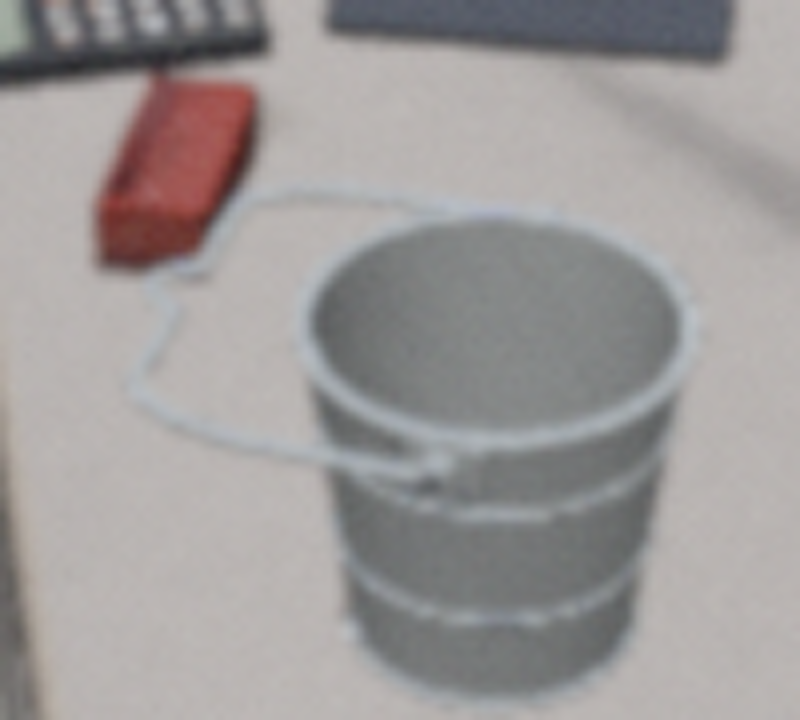

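View pics/s_st.png

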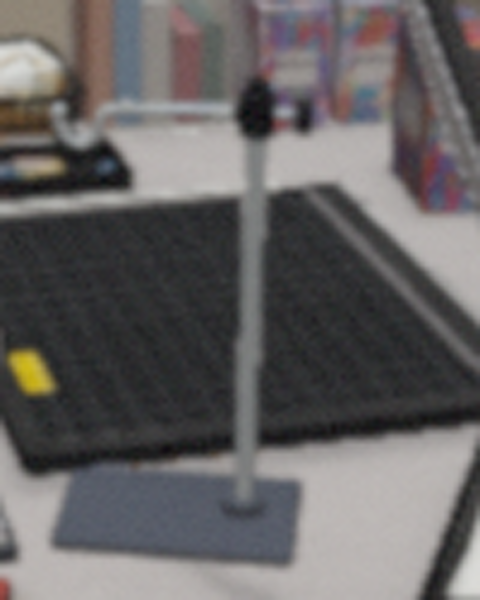

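```bash
python3 - <<'E'
from h import *
np.set_printoptions(precision=4,suppress=True)
T=lambda x,y,z,f=8,o=(420,180):atz("top",o[0]+x/f-.0,o[1]+y/f,z)
rim=T(450,307,.1);cr=T(300,598,.092);p1=T(262,203,.092);p2=T(628,398,.092);c1=T(170,483,.092);c2=T(460,632,.092)
print("rim",rim,"crimp",cr,"piv",p1,p2,(p1+p2)/2,np.linalg.norm(p1-p2),"corners",c1,c2)
ax=p1-p2;print("yaw of pail y",np.arctan2(ax[1],ax[0]), np.arctan2(*(c1-c2)[[1,0]]))
x=rim-cr;print("yaw x",np.arctan2(x[1],x[0]),np.linalg.norm(x[:2]))
S=lambda x,y,z:T(x,y,z,6,(300,120))
cs=[S(*c,.012) for c in [(168,183),(367,260),(248,565),(70,500)]]
print(np.array(cs)); print(np.mean(cs,0))
for a,b in((0,3),(1,2)): v=cs[a]-cs[b];print(np.arctan2(v[1],v[0]),np.linalg.norm(v))
print("postbase",S(240,300,.012), "posttop",S(247,148,.29))
sd=lambda x,y:(300+x/4.8,120+y/4.8)
tp=lambda x,y:(300+x/6,120+y/6)
print("tip",tri("top",tp(128,465),"side",sd(58,107)))
D=np.load("pics/side0.npy");Dt=np.load("pics/top0.npy")
print([dep("top",Dt,*tp(*c)) for c in((128,465),(150,410),(200,290),(247,148))])
print([dep("side",D,*sd(*c)) for c in((78,143),(58,110),(150,107),(255,110),(245,300))])
E
```

```text
rim [ 0.5056 -0.4425  0.1   ] crimp [ 0.4173 -0.3992  0.092 ] piv [ 0.5364 -0.3884  0.092 ] [ 0.4799 -0.4983  0.092 ] [ 0.5082 -0.4433  0.092 ] 0.12356117325426372 corners [ 0.4507 -0.3603  0.092 ] [ 0.4084 -0.447   0.092 ]
yaw of pail y 1.0959344388159262 1.1167045032358123
yaw x -0.4551569104773096 0.09834286477602852
[[ 0.6828 -0.0792  0.012 ]
 [ 0.6502 -0.1682  0.012 ]
 [ 0.5137 -0.1186  0.012 ]
 [ 0.5403 -0.0399  0.012 ]]
[ 0.5967 -0.1015  0.012 ]
-0.2694149360014798 0.14790890983074284
-0.34836084117342064 0.14524448491193698
postbase [ 0.6309 -0.1124  0.012 ] posttop [ 0.6357 -0.1107  0.29  ]
tip (array([ 0.5299, -0.0727,  0.265 ]), np.float64(0.0007184077632714113))
[array([ 0.5291, -0.0728,  0.269 ]), array([ 0.5495, -0.0796,  0.2589]), array([ 0.5897, -0.0959,  0.2726]), array([ 0.6359, -0.1107,  0.289 ])]
[array([ 0.5402, -0.0817,  0.2458]), array([ 0.53  , -0.0744,  0.2638]), array([ 0.5786, -0.0983,  0.2705]), array([ 0.6331, -0.1236,  0.2737]), array([ 0.6339, -0.1144,  0.1538])]
```

```bash
python3 - <<'E'
from h import *
np.set_printoptions(precision=4,suppress=True)
tp=lambda x,y:(420+x/8,180+y/8); sp=lambda x,y:(270+x/8,230+y/8)
for a,b in(((300,598),(150,285)),((170,483),(255,195)),((460,632),(135,390)),((628,398),(435,475))): print(tri("top",tp(*a),"side",sp(*b)))
s=r.get_state();M=R.from_quat(s["eef_rot"]).as_matrix();print(M)
yaw=-.46;c=np.array([.506,-.443]);
x=np.array([np.cos(yaw),np.sin(yaw)]);y=np.array([-x[1],x[0]])
for w in(29,-29): print(c-.088*x+w/1000*y)
D=np.load("pics/top0.npy")
# cabinet height
for u,v in((200,60),(250,125),(258,100),(300,70),(350,30)): print((u,v),dep("top",D,u,v))
print([dep("side",np.load("pics/side0.npy"),u,v) for u,v in((378,85),(395,140),(560,230),(330,40),(420,60))])
E
```

```text
(array([ 0.4181, -0.3991,  0.0928]), np.float64(0.0016508649124220005))
(array([ 0.4525, -0.3603,  0.0931]), np.float64(0.0036578600146675608))
(array([ 0.4087, -0.4467,  0.093 ]), np.float64(0.00045317464003815554))
(array([ 0.4797, -0.4977,  0.0934]), np.float64(0.0004133739553433031))
[[-0.0006  0.4275  0.904 ]
 [-0.0015  0.904  -0.4275]
 [-1.     -0.0016  0.0001]]
[ 0.44   -0.3779]
[ 0.4143 -0.4299]
(200, 60) [0.7317 0.1283 0.4711]
(250, 125) [0.6207 0.0384 0.4809]
(258, 100) [0.6579 0.0248 0.494 ]
(300, 70) [ 0.8854 -0.0013  0.0585]
(350, 30) [ 0.703  -0.1144  0.6393]
[array([0.8679, 0.3976, 0.3183]), array([0.8721, 0.187 , 0.168 ]), array([ 1.0199, -0.4779,  0.1632]), array([0.7082, 0.5301, 0.4687]), array([0.8663, 0.0265, 0.4611])]
```

Request:
carry_out(targets="0.9 -4 -8 9 0;0.8 -4 -17 19 0;0.7 -4 -17 19 0;0.6 -4 -17 19 0;0.5 -4 -17 19 0;0.4 -4 -17 19 0;0.3 -4 -17 19 0;0.2 -4 -17 19 0;0.2 -4 -17 19 0;0.2 -4 -17 19 0;0.2 -4 -17 19 0;0.2 -4 -17 19 0;0.2 -4 -17 19 0;0.2 -4 -17 19 0;0.2 -4 -17 19 0;0.2 -4 -17 19 0;0.2 -4 -17 19 0;0.2 -4 -17 19 0;0.2 -4 -17 19 0;0.2 -4 -8 9 0", force=3)

```text
clock: 1.77
tool_pos: [0.4555, 0.1157, 0.4849]
eef_rot: [0.156, 0.689, -0.158, 0.69]
contact_force: [0.2, 0.3, 0.1]
opening: 0.202
```

Request:
carry_out(targets="0.2 0 0 0 0.05;0.2 0 0 0 0.12;0.2 0 0 0 0.12;0.2 0 0 0 0.12;0.2 0 0 0 0.12;0.2 0 0 0 0.12;0.2 0 0 0 0.12;0.2 0 0 0 0.12;0.2 0 0 0 0.12;0.2 0 0 0 0.12;0.2 0 0 0 0.12;0.2 0 0 0 0.12;0.2 0 0 0 0.12;0.2 0 0 0 0.12;0.2 0 0 0 0.1;0.2 0 0 0 0;0.2 0 0 0 0")

```text
clock: 3.18
tool_pos: [0.4546, 0.1195, 0.4848]
eef_rot: [-0.622, -0.337, 0.622, -0.337]
contact_force: [-0.7, -0.6, 0.2]
opening: 0.199
```

```bash
cat >> h.py <<'E'
np.set_printoptions(precision=4,suppress=True)
def go(target,yaw=None):
    s=r.get_state();M=R.from_quat(s["eef_rot"]).as_matrix()
    d=M.T@(np.array(target)-s["tool_pos"])*1000
    y=np.arctan2(M[1,1],M[0,1])
    print("clock",s["clock"],"pos",np.array(s["tool_pos"]),"yaw",y,"tool d mm",d,"F",np.array(s["contact_force"]),"M",np.array(s["moment"]),"op",s["opening"])
    if yaw is not None: print("turn",y-yaw)
def pailpt(a,w,c=(.506,-.443),yaw=-.46):  # a along pail x, w along pail y (m)
    return np.array(c)+a*np.array([np.cos(yaw),np.sin(yaw)])+w*np.array([-np.sin(yaw),np.cos(yaw)])
E
python3 - <<'E'
from h import *
print(r.get_state()["q"])
go([.4143,-.4299,.30],-.46)
E
```

```text
[-0.518   0.3849  0.2363  1.916  -0.1168  0.8541 -0.8001]
clock 3.1833 pos [0.4546 0.1195 0.4848] yaw -0.5786200892086963 tool d mm [184.8972 266.7685 481.9253] F [-0.6623 -0.6485  0.1995] M [-0.0437  0.1219  0.0123] op 0.19922124872459532
turn -0.11862008920869632
```

Request:
carry_out(targets="0.2 0 0 0 -0.119;0.2 0 5 13 0;0.2 0 11 27 0;0.2 0 11 27 0;0.2 0 11 27 0;0.2 0 11 27 0;0.2 0 11 27 0;0.2 10 11 27 0;0.2 14 11 27 0;0.2 14 11 27 0;0.2 14 11 27 0;0.2 14 11 27 0;0.2 14 11 27 0;0.2 14 11 27 0;0.2 14 11 27 0;0.2 14 11 27 0;0.2 14 11 27 0;0.2 14 11 27 0;0.2 14 11 27 0;0.2 7 5 13 0")

```text
clock: 4.85
tool_pos: [0.4132, -0.4058, 0.3123]
eef_rot: [-0.601, -0.371, 0.602, -0.372]
contact_force: [-0.7, -0.3, 0.3]
opening: 0.199
```

```bash
python3 - <<'E'
from h import *
# wire target: 158 ahead of TCP at z=.0925
go([*pailpt(-.088,-.029),.0925+.158],-.46)
p,d=eyes.snapshot("side");cv2.imwrite("pics/s1.png",p);crop("s",p,220,200,380,320,5,"s1c")
p,d=eyes.snapshot("top");cv2.imwrite("pics/t1.png",p);crop("s",p,400,160,530,270,6,"t1c")
E
```

```text
clock 4.85 pos [ 0.4132 -0.4058  0.3123] yaw -0.46401064178280266 tool d mm [61.8778 11.777  21.0202] F [-0.7251 -0.2515  0.307 ] M [-0.0774  0.1068  0.0213] op 0.19935490864690977
turn -0.0040106417828026375
```

View pics/s1.png

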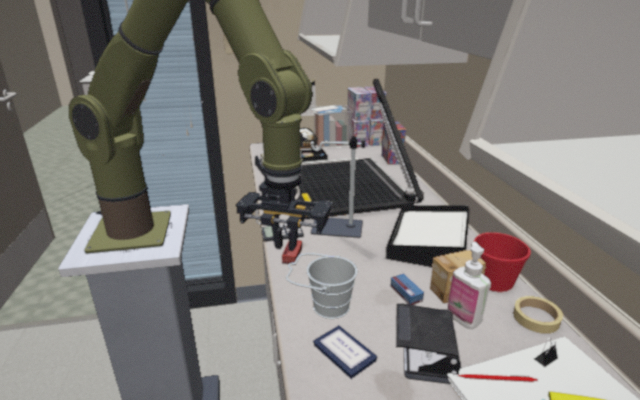

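View pics/s1c.png

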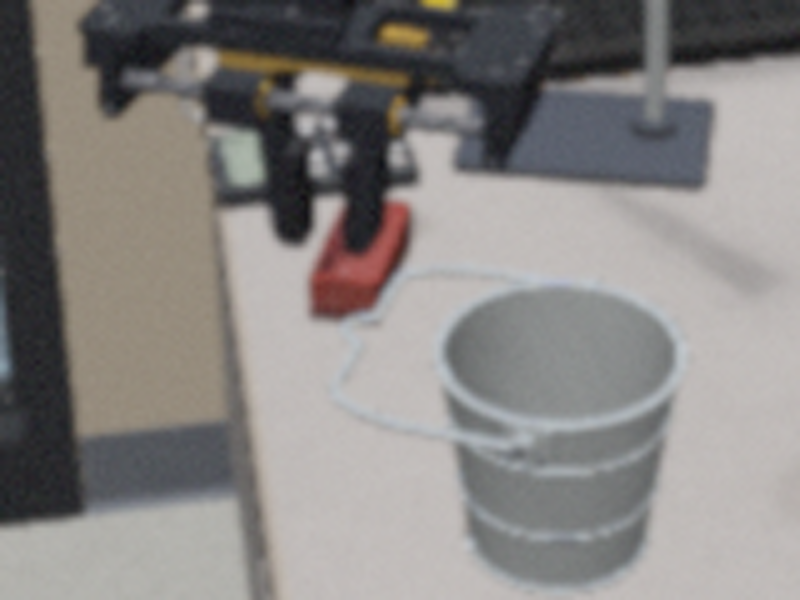

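View pics/t1.png

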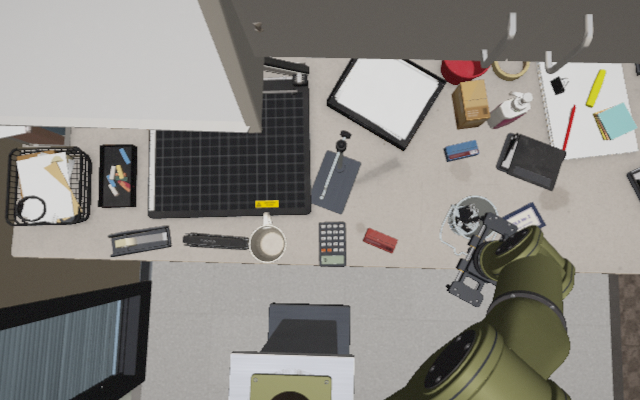

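Request:
carry_out(targets="0.2 0 4 7 0;0.2 0 4 7 0;0.2 0 4 7 0;0.2 0 0 0 0;0.2 0 0 0 0;0.2 0 0 0 0")

```text
clock: 5.45
tool_pos: [0.4169, -0.4255, 0.3139]
eef_rot: [0.601, 0.373, -0.601, 0.372]
contact_force: [0.0, 0.4, -0.5]
opening: 0.198
```

```bash
python3 - <<'E'
from h import *
go([*pailpt(-.088,-.029),.0925+.158],-.46)
E
```

```text
clock 5.45 pos [ 0.4169 -0.4255  0.3139] yaw -0.46105277871925393 tool d mm [63.4338 -0.3296  5.1752] F [ 0.018   0.4473 -0.4818] M [-0.0786  0.1369  0.0422] op 0.19846042537379607
turn -0.0010527787192539106
```

Request:
carry_out(targets="0.2 0 0 6 0;0.2 6 0 0 0;0.2 10 0 0 0;0.2 10 0 0 0;0.2 10 0 0 0;0.2 10 0 0 0;0.2 8 0 0 0;0.2 5 0 0 0;0.2 3 0 0 0;0.2 0 0 0 0;0.2 0 0 0 0;0.2 0 0 0 0")

```text
clock: 6.45
tool_pos: [0.414, -0.4317, 0.2521]
eef_rot: [0.601, 0.372, -0.601, 0.373]
contact_force: [0.1, 0.8, -0.4]
opening: 0.198
```

```bash
python3 - <<'E'
from h import *
go([*pailpt(-.088,-.029),.0925+.158],-.46)
p,d=eyes.snapshot("side");crop("s",p,240,200,370,310,6,"s2c")
E
```

```text
clock 6.45 pos [ 0.414  -0.4317  0.2521] yaw -0.46203119423771877 tool d mm [ 1.6206 -0.5371 -1.6774] F [ 0.0616  0.8431 -0.3625] M [-0.0487  0.0576  0.025 ] op 0.19822905940462768
turn -0.0020311942377187475
```

View pics/s2c.png

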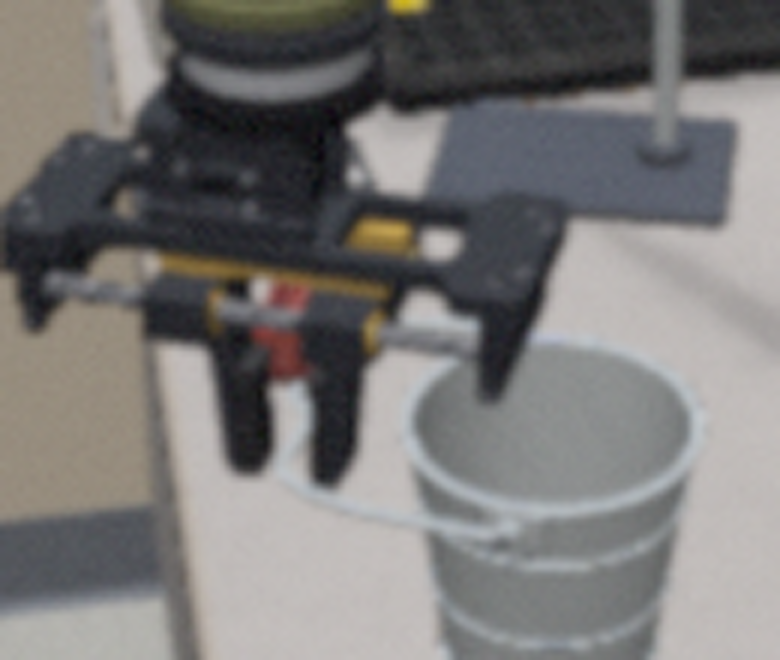

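Request:
carry_out(targets="0.1 0 0 0 0;0.05 0 0 0 0;0 0 0 0 0;0 0 0 0 0;0 0 0 0 0;0 0 0 0 0;0 0 0 0 0;0 0 0 0 0", force=3)

```text
clock: 7.17
tool_pos: [0.4136, -0.4315, 0.2516]
eef_rot: [-0.601, -0.372, 0.601, -0.372]
contact_force: [-1.9, 0.3, -0.0]
opening: 0.043
```

```bash
python3 - <<'E'
from h import *
go([*pailpt(-.088,-.029),.0925+.158],-.46)
R_=88
th=np.linspace(0,np.pi/2,36);a=-R_*np.cos(th);z=R_*np.sin(th)
print(np.round(np.c_[-np.diff(z),np.diff(a)],1).tolist())
E
```

```text
clock 7.1667 pos [ 0.4136 -0.4315  0.2516] yaw -0.4621720525453421 tool d mm [ 1.0963 -0.0936 -1.6713] F [-1.8913  0.3319 -0.0249] M [0.0161 0.4707 0.0449] op 0.04348590626836779
turn -0.0021720525453420847
[[-3.9, 0.1], [-3.9, 0.3], [-3.9, 0.4], [-3.9, 0.6], [-3.9, 0.8], [-3.8, 1.0], [-3.8, 1.1], [-3.7, 1.3], [-3.7, 1.5], [-3.6, 1.6], [-3.5, 1.8], [-3.4, 1.9], [-3.3, 2.1], [-3.2, 2.2], [-3.1, 2.4], [-3.0, 2.5], [-2.9, 2.7], [-2.8, 2.8], [-2.7, 2.9], [-2.5, 3.0], [-2.4, 3.1], [-2.2, 3.2], [-2.1, 3.3], [-1.9, 3.4], [-1.8, 3.5], [-1.6, 3.6], [-1.5, 3.7], [-1.3, 3.7], [-1.1, 3.8], [-1.0, 3.8], [-0.8, 3.9], [-0.6, 3.9], [-0.4, 3.9], [-0.3, 3.9], [-0.1, 3.9]]
```

Request:
carry_out(targets="0 -4 0 0 0;0 -4 0.3 0 0;0 -4 0.4 0 0;0 -4 0.6 0 0;0 -4 0.8 0 0;0 -4 1 0 0;0 -4 1.1 0 0;0 -4 1.3 0 0;0 0 0 0 0;0 0 0 0 0", force=3)

```text
clock: 8.0
tool_pos: [0.4187, -0.4341, 0.284]
eef_rot: [-0.601, -0.372, 0.601, -0.372]
contact_force: [-1.7, 0.2, 1.1]
opening: 0.048
```

```bash
python3 - <<'E'
from h import *
go([*pailpt(-.088,-.029),.0925+.158],-.46)
p,d=eyes.snapshot("side");crop("s",p,240,190,370,320,6,"s3c")
E
```

```text
clock 8.0 pos [ 0.4187 -0.4341  0.284 ] yaw -0.4621071668942026 tool d mm [33.4946 -5.8328 -1.7702] F [-1.6839  0.1623  1.0968] M [-0.153   0.4604  0.01  ] op 0.04761946522472103
turn -0.0021071668942025945
```

View pics/s3c.png

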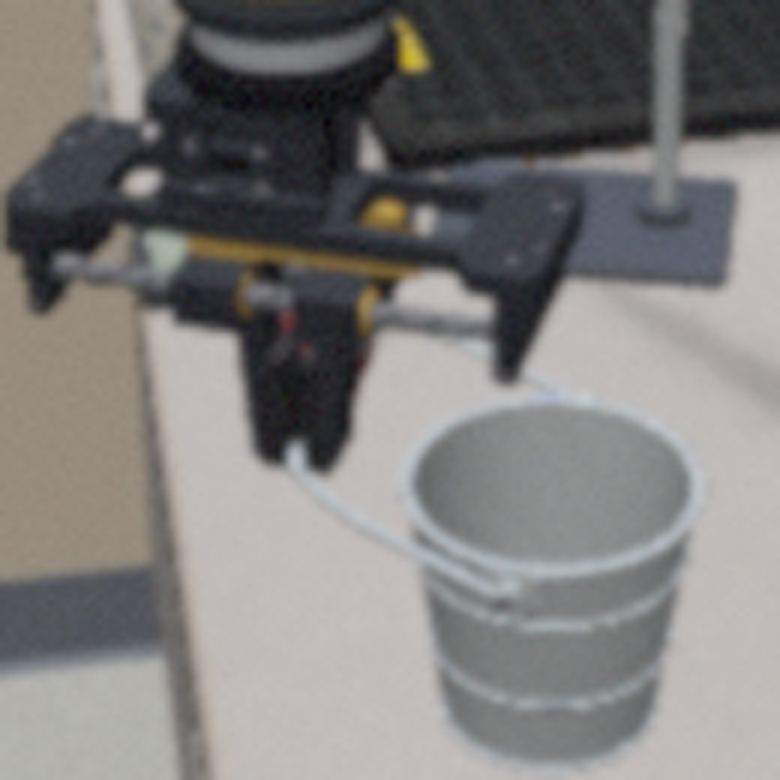

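Request:
carry_out(targets="0 -3.4 1.5 0 0;0 -3.6 1.6 0 0;0 -3.5 1.8 0 0;0 -3.4 1.9 0 0;0 -3.3 2.1 0 0;0 -3.2 2.2 0 0;0 -3.1 2.4 0 0;0 -3 2.5 0 0;0 -2.9 2.7 0 0;0 -2.8 2.8 0 0;0 -2.7 2.9 0 0;0 -2.5 3 0 0;0 0 0 0 0;0 0 0 0 0", force=3)

```text
clock: 9.22
tool_pos: [0.4433, -0.4463, 0.3213]
eef_rot: [-0.601, -0.372, 0.601, -0.372]
contact_force: [-2.6, -0.9, 2.0]
opening: 0.05
```

```bash
python3 - <<'E'
from h import *
go([*pailpt(-.088,-.029),.0925+.158],-.46)
p,d=eyes.snapshot("side");crop("s",p,240,180,370,320,5,"s4c")
E
```

```text
clock 9.2167 pos [ 0.4433 -0.4463  0.3213] yaw -0.46199909424168895 tool d mm [ 70.7952 -33.2919  -1.7643] F [-2.552  -0.8613  1.9615] M [-0.0101  0.6244 -0.0195] op 0.04966935111554701
turn -0.0019990942416889257
```

View pics/s4c.png

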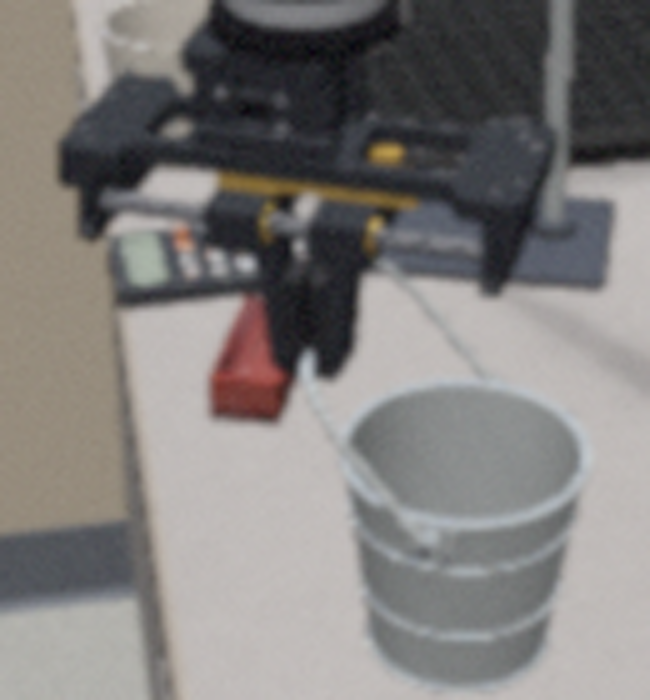

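Request:
carry_out(targets="0 -3 2.2 0 0;0 -2.6 2.5 0 0;0 -2.1 3.3 0 0;0 -1.9 3.4 0 0;0 -1.8 3.5 0 0;0 -1.6 3.6 0 0;0 -1.5 3.7 0 0;0 -1.3 3.7 0 0;0 -1.1 3.8 0 0;0 -1 3.8 0 0;0 0 0 0 0;0 0 0 0 0", force=3)

```text
clock: 10.27
tool_pos: [0.4735, -0.4613, 0.3391]
eef_rot: [0.601, 0.372, -0.601, 0.373]
contact_force: [-1.2, -0.4, 0.8]
opening: 0.044
```

```bash
python3 - <<'E'
from h import *
go([*pailpt(-.088,-.029),.0925+.158],-.46)
p,d=eyes.snapshot("side");crop("s",p,240,180,370,320,5,"s5c")
E
```

```text
clock 10.2667 pos [ 0.4735 -0.4613  0.3391] yaw -0.4618587499499688 tool d mm [ 88.5235 -67.1012  -1.6852] F [-1.1738 -0.4254  0.838 ] M [-0.2499  0.2412 -0.0434] op 0.04438481549973451
turn -0.0018587499499687632
```

View pics/s5c.png

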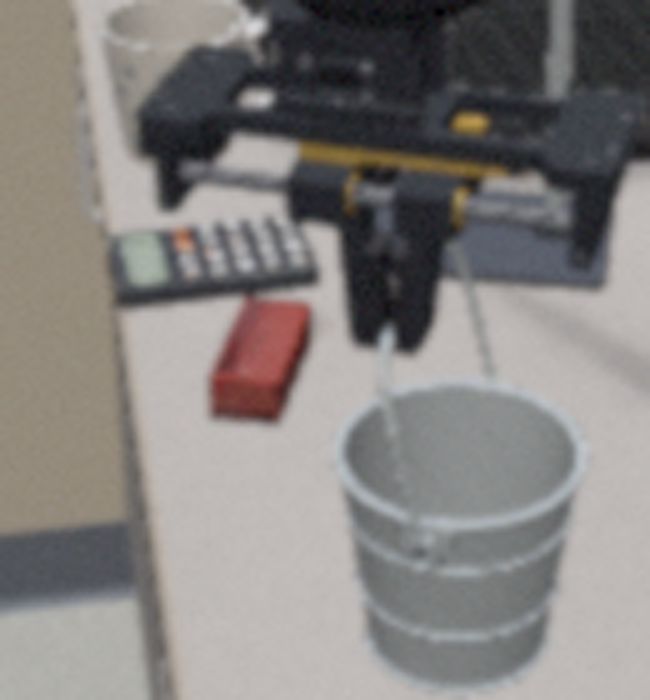

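Request:
carry_out(targets="0 -0.8 3.5 0 0;0 -0.6 3.5 0 0;0 -0.4 3.5 0 0;0 -0.3 3.5 0 0;0 -0.1 3.5 0 0;0 0 3 0 0;0 0 0 0 0;0 0 0 0 0;0 0 0 0 0", force=3)

```text
clock: 11.07
tool_pos: [0.4916, -0.4702, 0.3411]
eef_rot: [0.601, 0.372, -0.601, 0.372]
contact_force: [-0.2, 0.2, -0.1]
opening: 0.052
```

```bash
python3 - <<'E'
from h import *
go([*pailpt(-.0,-.029),.1805+.158],-.46)
p,d=eyes.snapshot("side");crop("s",p,240,180,370,320,5,"s6c")
E
```

```text
clock 11.0667 pos [ 0.4916 -0.4702  0.3411] yaw -0.4620148508614415 tool d mm [ 2.648   0.7637 -1.7923] F [-0.2218  0.1725 -0.0809] M [-0.3227  0.1318 -0.066 ] op 0.05226844994818469
turn -0.002014850861441486
```

View pics/s6c.png

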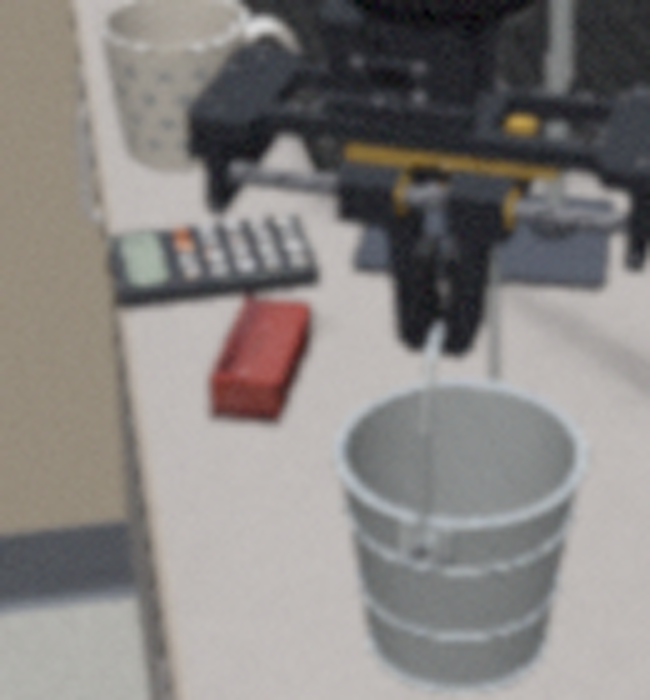

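Request:
carry_out(targets="0.12 0 0 0 0;0.12 0 0 0 0;0.12 1.5 0.4 0 0;0.12 1.5 0.4 0 0;0.12 0 0 0 0;0.12 0 0 0 0;0 0 0 0 0;0 0 0 0 0;0 0 0 0 0;0 0 0 0 0;0 0 0 0 0;0 0 0 0 0", force=60)

```text
clock: 12.12
tool_pos: [0.4924, -0.4705, 0.3381]
eef_rot: [0.601, 0.372, -0.601, 0.372]
contact_force: [-0.2, 0.6, -0.3]
opening: 0.025
```

```bash
python3 - <<'E'
from h import *
go([*pailpt(-.0,-.029),.1805+.158],-.46)
E
```

```text
clock 12.1167 pos [ 0.4924 -0.4705  0.3381] yaw -0.46199311592569975 tool d mm [-0.3898 -0.0064 -1.7109] F [-0.2065  0.6179 -0.3072] M [-0.03    0.0349 -0.033 ] op 0.02500154726589018
turn -0.001993115925699729
```

Request:
carry_out(targets="0 -1 0 0 0;0 -2 0 0 0;0 -3 0 0 0;0 -4 0 0 0;0 -4 0 0 0;0 -3 0 0 0;0 -2 0 0 0;0 -1 0 0 0;0 0 0 0 0;0 0 0 0 0;0 0 0 0 0;0 0 0 0 0", force=60)

```text
clock: 13.12
tool_pos: [0.4923, -0.4705, 0.3579]
eef_rot: [-0.601, -0.372, 0.601, -0.372]
contact_force: [0.5, -0.2, -4.3]
opening: 0.024
```

```bash
python3 - <<'E'
from h import *
go([*pailpt(-.0,-.029),.1805+.158],-.46)
p,d=eyes.snapshot("side");crop("s",p,240,180,370,320,5,"s7c")
E
```

```text
clock 13.1167 pos [ 0.4923 -0.4705  0.3579] yaw -0.46195698602037244 tool d mm [19.4292  0.0532 -1.7015] F [ 0.4901 -0.2343 -4.2852] M [-0.2018  0.1589 -0.0261] op 0.023720528813463516
turn -0.00195698602037242
```

View pics/s7c.png

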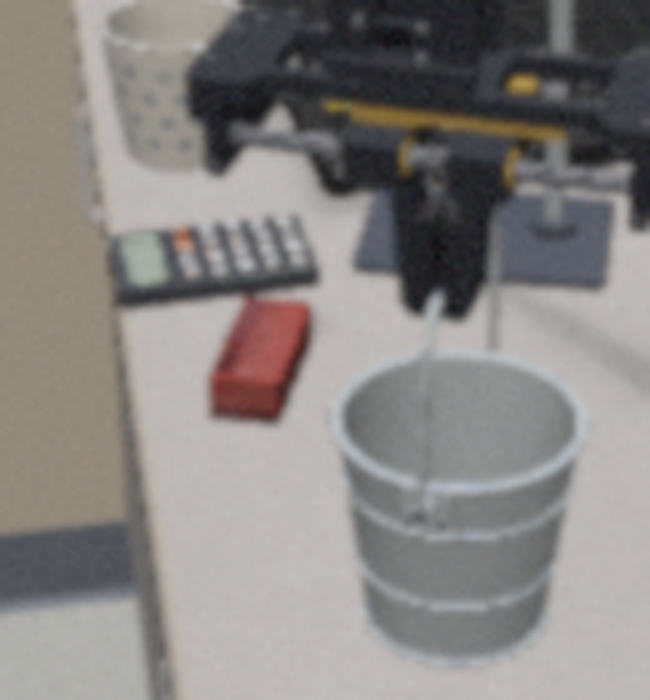

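Request:
carry_out(targets="0 -2 0 0 0;0 -4 0 0 0;0 -6 0 0 0;0 -8 0 0 0;0 -8 0 0 0;0 -8 0 0 0;0 -8 0 0 0;0 -8 0 0 0;0 -8 0 0 0;0 -7 0 0 0;0 -5 -1 -2 0;0 -4 -2 -4 0;0 -1 -4 -6 0;0 0 -5 -9 0;0 0 -7 -12 0;0 0 -8 -13 0;0 0 -8 -13 0;0 0 -8 -13 0;0 0 -8 -13 0;0 0 -8 -13 0", force=60)

```text
clock: 14.83
tool_pos: [0.483, -0.3549, 0.4349]
eef_rot: [-0.601, -0.373, 0.601, -0.372]
contact_force: [-0.3, -0.2, -3.3]
opening: 0.025
```

Request:
carry_out(targets="0 0 -8 -13 0;0 0 -8 -13 0;0 0 -8 -13 0;0 0 -8 -13 0;0 0 -8 -13 0;0 0 -8 -13 0;0 0 -8 -13 0;0 0 -8 -13 0;0 0 -8 -13 0;0 0 -8 -13 0;0 0 -7 -12 0;0 0 -6 -10 0;0 0 -4 -7 0;0 0 -2 -4 0;0 0 -1 -2 0;0 0 0 0 0;0 0 0 0 0;0 0 0 0 0")

```text
clock: 16.33
tool_pos: [0.4672, -0.1651, 0.4352]
eef_rot: [-0.601, -0.372, 0.601, -0.372]
contact_force: [-0.2, -0.7, -3.7]
opening: 0.025
```

```bash
python3 - <<'E'
from h import *
go([.4636,-.0819,.4325],-.345)
p,d=eyes.snapshot("side");cv2.imwrite("pics/s8.png",p)
p,d=eyes.snapshot("top");cv2.imwrite("pics/t8.png",p)
E
```

```text
clock 16.3333 pos [ 0.4672 -0.1651  0.4352] yaw -0.46326837299606216 tool d mm [  2.6671 -40.4115 -72.7676] F [-0.1847 -0.7099 -3.7486] M [-0.1514  0.1626 -0.0462] op 0.024624384063821995
turn -0.11826837299606219
```

View pics/s8.png

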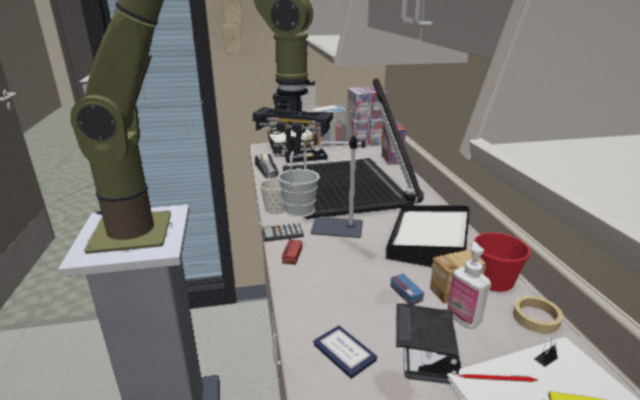

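View pics/t8.png

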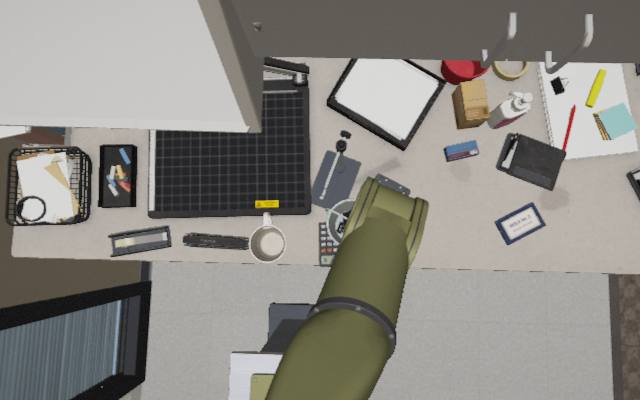

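Request:
carry_out(targets="0 0 0 0 -0.02;0 0 0 0 -0.03;0 0 0 0 -0.04;0 0 0 0 -0.03;0 0 -2 -4 0;0 0 -4 -9 0;0 0 -5 -13 0;0 0 -6 -14 0;0 0 -6 -14 0;0 0 -4 -12 0;0 0 -3 -7 0;0 0 -1.5 -4 0;0 0 0 0 0;0 0 0 0 0;0 0 0 0 0;0 0 0 0 0;0 0 0 0 0;0 0 0 0 0")

```text
clock: 17.93
tool_pos: [0.4634, -0.0816, 0.4352]
eef_rot: [-0.578, -0.407, 0.578, -0.407]
contact_force: [-0.3, -0.1, -4.7]
opening: 0.024
```

```bash
python3 - <<'E'
from h import *
go([.4636,-.0819,.4325],-.345)
p,d=eyes.snapshot("side");cv2.imwrite("pics/s9.png",p);np.save("pics/s9.npy",d);crop("",p,240,90,370,220,6,"s9c")
p,d=eyes.snapshot("top");cv2.imwrite("pics/t9.png",p);np.save("pics/t9.npy",d);crop("",p,290,120,390,230,6,"t9c")
E
```

```text
clock 17.9333 pos [ 0.4634 -0.0816  0.4352] yaw -0.3429339388194139 tool d mm [2.6906 0.293  0.1927] F [-0.2517 -0.1279 -4.7067] M [-0.1486  0.1017 -0.0158] op 0.02386514003466553
turn 0.002066061180586054
```

View pics/s9c.png

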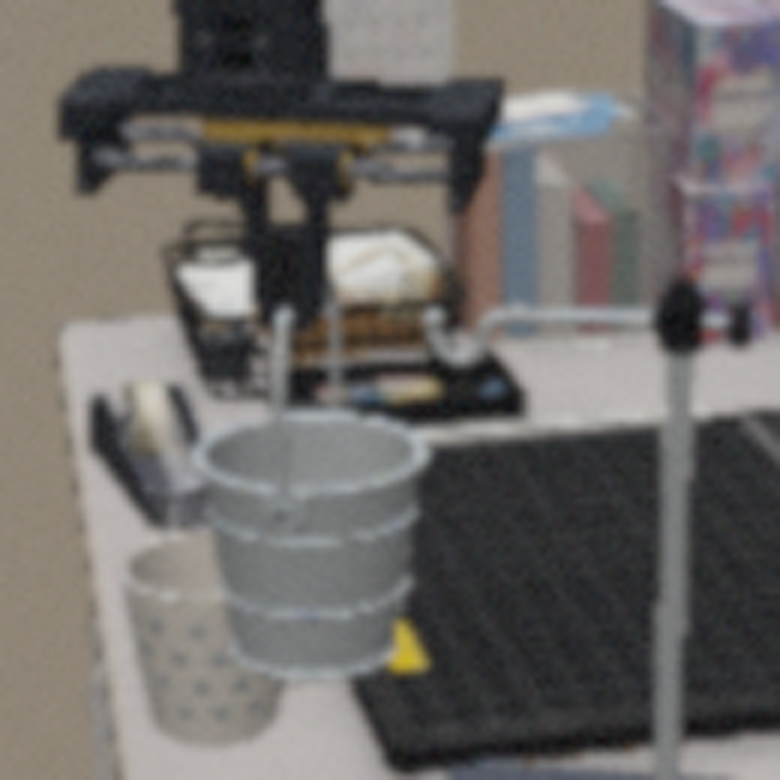

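View pics/t9c.png

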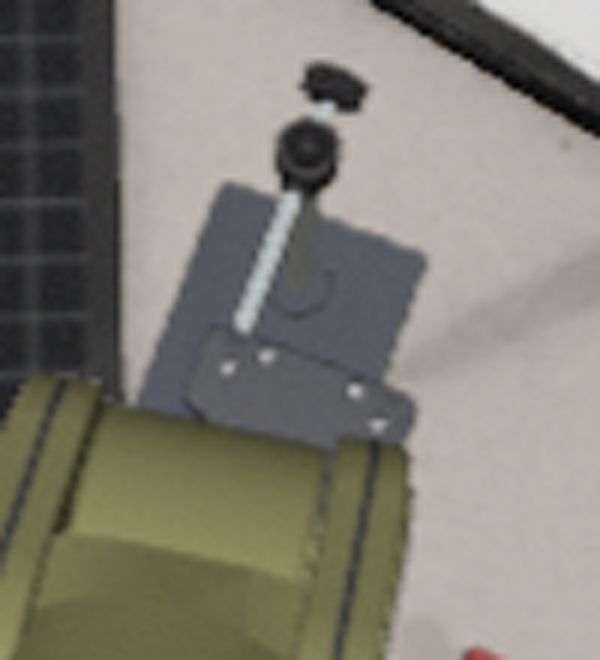

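```bash
python3 - <<'E'
from h import *
s=r.get_state();M=R.from_quat(s["eef_rot"]).as_matrix();t=np.array(s["tool_pos"])
g=t+M[:,0]*.1576; yp=-M[:,2]; xp=M[:,1]
f=lambda P:np.round((px("side",P)-[240,90])*6)
print("grip",g,"crimp",g+.0307*yp+[0,0,.0105],"corner",f(g+(.0307-.043)*yp),"pivot near",f(g+(.0307-.0615)*yp-[0,0,.088]),
 "far run",f(g+(.0307+.043)*yp),"far pivot",f(g+(.0307+.0615)*yp-[0,0,.088]),"rim c",f(g+.0307*yp-[0,0,.080]),"bottom c",f(g+.0307*yp-[0,0,.180]),"tips",f(t+M[:,0]*.166))
for z in(.2442,.247,.250): print("seat",z,f([.540,-.077,z]),"rodbottom",f([.540,-.077,z-.006]))
yaw=-.344;sx=np.array([np.cos(yaw),np.sin(yaw),0])
for P in([.540,-.077,.247],[.5385,-.077,.247]):
  P=np.array(P);print("tip",f(P-.013*sx+[0,0,.019]),"arm",f(P+.05*sx+[0,0,.020]),f(P+.05*sx+[0,0,.023]),"post",f([*(P+.102*sx)[:2],.012]),f([*(P+.102*sx)[:2],.29]))
D=np.load("pics/s9.npy")
for c in((200,467),(425,460),(315,490),(310,560)): print(c,dep("side",D,240+c[0]/6,90+c[1]/6))
E
```

```text
grip [ 0.4634 -0.0814  0.2776] crimp [ 0.4737 -0.0525  0.2881] corner [283. 310.] pivot near [280. 509.] far run [323. 254.] far pivot [335. 414.] rim c [308. 444.] bottom c [314. 635.] tips [290. 320.]
seat 0.2442 [455. 359.] rodbottom [455. 371.]
seat 0.247 [455. 353.] rodbottom [455. 365.]
seat 0.25 [455. 347.] rodbottom [455. 359.]
tip [427. 312.] arm [563. 317.] [564. 311.] post [659. 815.] [679. 274.]
tip [424. 312.] arm [560. 317.] [560. 311.] post [656. 815.] [676. 274.]
(200, 467) [ 0.4209 -0.0685  0.1959]
(425, 460) [0.5975 0.3433 0.0267]
(315, 490) [ 0.4694 -0.108   0.1966]
(310, 560) [ 0.4671 -0.1007  0.1589]
```

Request:
carry_out(targets="0 0 1 0 0;0 0 2 0 0;0 0 4 0 0;0 0 5 0.4 0;0 0 6 0.4 0;0 0 6 0 0;0 0 6 0 0;0 0 6 0 0;0 0 6 0 0;0 0 6 0 0;0 0 6 0 0;0 0 5 0 0;0 0 4 0 0;0 0 3 0 0;0 0 2 0 0;0 0 1.5 0 0;0 0 0.5 0 0;0 0 0 0 0;0 0 0 0 0;0 0 0 0 0")

```text
clock: 19.7
tool_pos: [0.5289, -0.1053, 0.4352]
eef_rot: [-0.578, -0.408, 0.578, -0.408]
contact_force: [-0.1, 0.2, -4.2]
opening: 0.024
```

```bash
cat > m.py <<'E'
from h import *
def crimp():
    s=r.get_state();M=R.from_quat(s["eef_rot"]).as_matrix();t=np.array(s["tool_pos"])
    g=t+M[:,0]*.1576; yp=-M[:,2]
    c=g+.0307*yp+[0,0,.0105]; return c,M
if __name__=="__main__":
    go([0,0,0])
    c,M=crimp();print("crimp",c,"to seat(+2.2) tool mm",M.T@(np.array([.540,-.077,.2492])-c)*1000)
E
python3 - <<'E'
import runpy;runpy.run_path("m.py",run_name="__main__")
from h import *
p,d=eyes.snapshot("side");cv2.imwrite("pics/s10.png",p);crop("",p,270,80,400,210,6,"s10c")
p,d=eyes.snapshot("top");cv2.imwrite("pics/t10.png",p);crop("",p,290,120,390,230,6,"t10c")
E
```

```text
clock 19.7 pos [ 0.5289 -0.1053  0.4352] yaw -0.34193952354839663 tool d mm [ 435.3546 -533.4733   78.1427] F [-0.1257  0.1844 -4.171 ] M [-0.1591  0.111   0.017 ] op 0.023959391191136083
crimp [ 0.5392 -0.0764  0.2881] to seat(+2.2) tool mm [38.9026  1.0123  0.2998]
```

View pics/s10c.png

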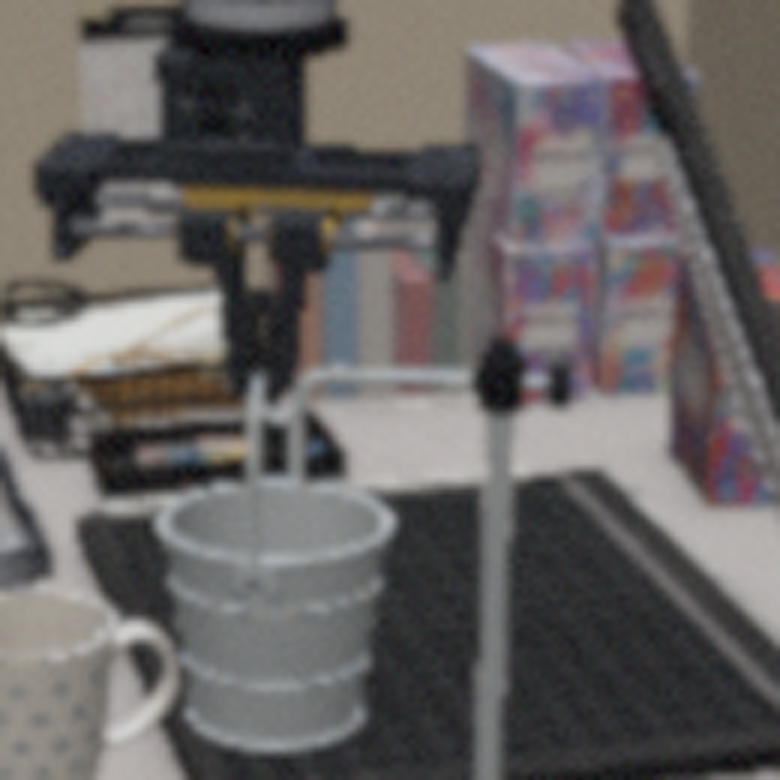

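View pics/t10c.png

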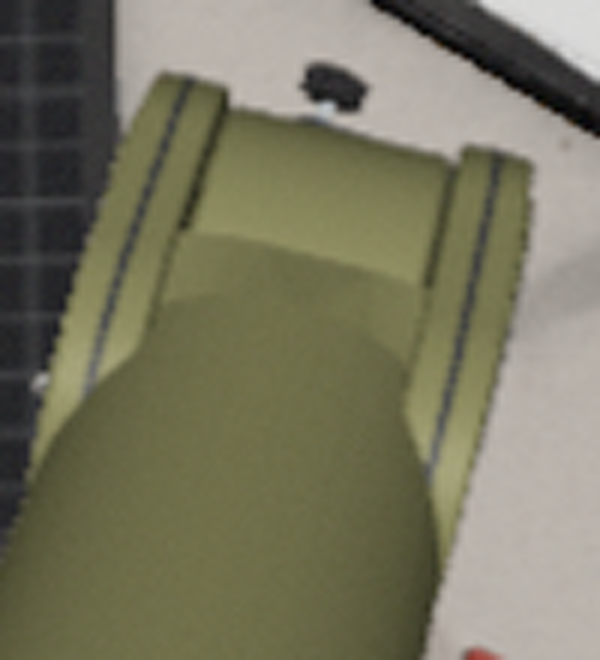

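Request:
carry_out(targets="0 1 1 0 0;0 3 0 0 0;0 4 0 0 0;0 4 0 0 0;0 4 0 0 0;0 4 0 0 0;0 4 0 0 0;0 3 0 0 0;0 2 0 0 0;0 1 0 0 0;0 0 0 0 0;0 0 0 0 0;0 0 0 0 0")

```text
clock: 20.88
tool_pos: [0.5301, -0.1057, 0.4054]
eef_rot: [0.578, 0.408, -0.578, 0.408]
contact_force: [-0.3, -0.5, -4.0]
opening: 0.024
```

```bash
python3 m.py; python3 - <<'E'
from h import *
p,d=eyes.snapshot("side");crop("",p,270,100,390,210,6,"s11c")
E
```

```text
clock 20.8833 pos [ 0.5301 -0.1057  0.4054] yaw -0.3420004435773414 tool d mm [ 405.1255 -535.0814   78.2476] F [-0.3012 -0.4609 -4.0249] M [-0.1357  0.1357  0.0214] op 0.02350491736550501
crimp [ 0.5405 -0.0768  0.2583] to seat(+2.2) tool mm [ 9.1057 -0.4159  0.3401]
```

View pics/s11c.png

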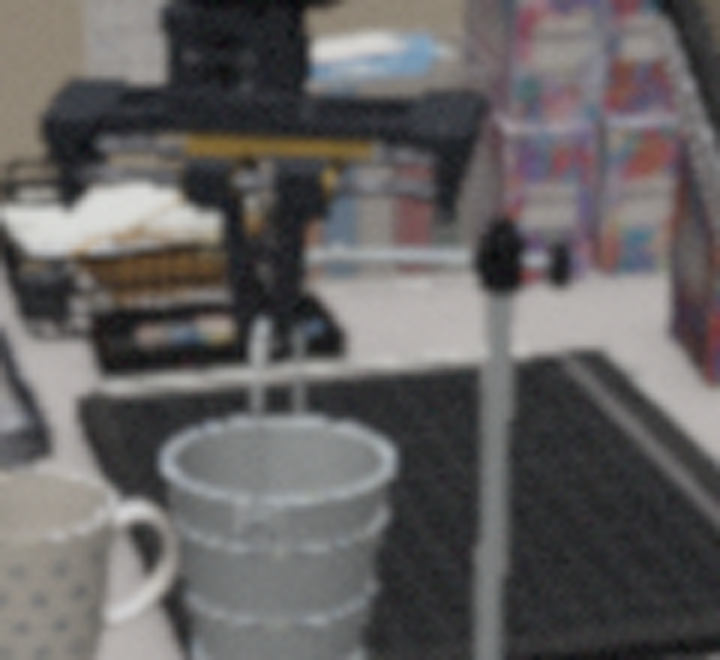

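Request:
carry_out(targets="0 1 0 0 0;0 1 0 0 0;0 1 0 0 0;0 1 0 0 0;0 1 0 0 0;0 0 0 0 0;0 0 0 0 0;0 0 0 0 0")

```text
clock: 21.6
tool_pos: [0.5301, -0.1059, 0.4004]
eef_rot: [0.578, 0.407, -0.578, 0.408]
contact_force: [-0.6, -0.4, -2.6]
opening: 0.024
```

Request:
carry_out(targets="0 0.5 0 0 0;0 0.5 0 0 0;0 0.5 0 0 0;0 0 0 0 0;0 0 0 0 0")

```text
clock: 22.02
tool_pos: [0.5302, -0.1059, 0.399]
eef_rot: [0.578, 0.407, -0.578, 0.408]
contact_force: [0.5, -0.8, 2.2]
opening: 0.023
```

```bash
python3 m.py
```

```text
clock 22.0167 pos [ 0.5302 -0.1059  0.399 ] yaw -0.3421514686153801 tool d mm [ 398.5391 -535.3315   78.1893] F [ 0.478  -0.786   2.1665] M [-0.2702  0.1194 -0.0131] op 0.0233789182256199
crimp [ 0.5406 -0.077   0.2519] to seat(+2.2) tool mm [ 2.7353 -0.5829  0.2175]
```

```bash
python3 - <<'E'
from h import *
p,d=eyes.snapshot("side");cv2.imwrite("pics/s12.png",p);crop("",p,270,100,370,200,8,"s12c")
E
```

```text
(no output)
```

View pics/s12c.png

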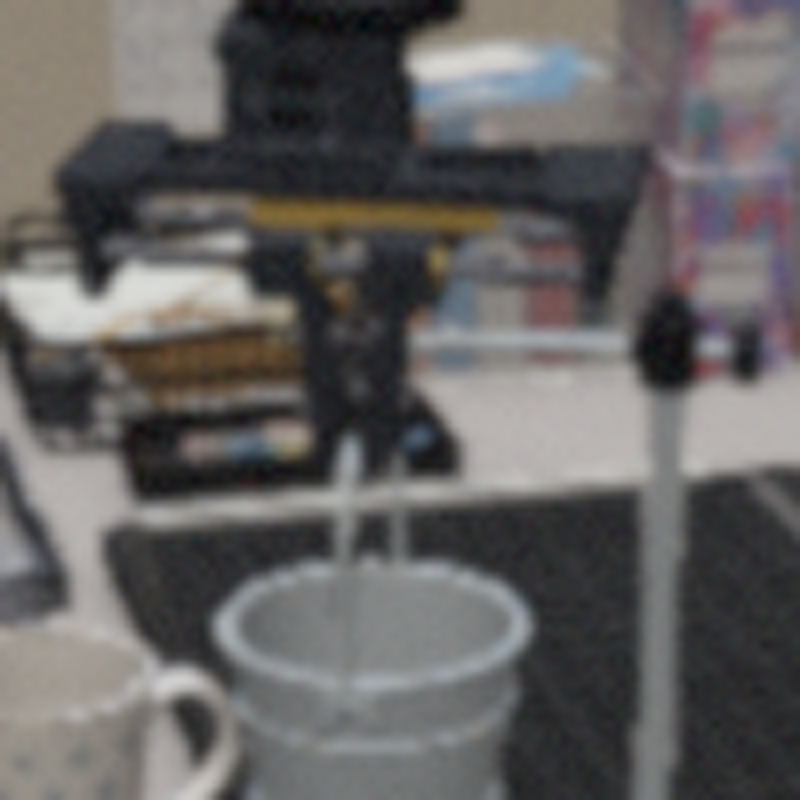

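Request:
carry_out(targets="0 -0.5 0 0 0;0 0 0 0 0;0 0 0 0 0;0 0 0 0 0;0 0 0 0 0;0 0 0 0 0")

```text
clock: 22.57
tool_pos: [0.5302, -0.1059, 0.3992]
eef_rot: [0.578, 0.407, -0.578, 0.408]
contact_force: [1.0, -1.1, 0.9]
opening: 0.023
```

```bash
python3 m.py
```

```text
clock 22.5667 pos [ 0.5302 -0.1059  0.3992] yaw -0.3421165043223211 tool d mm [ 398.9795 -535.1412   78.1464] F [ 0.9898 -1.0588  0.8998] M [-0.4213 -0.0749  0.0092] op 0.022835910117856684
crimp [ 0.5405 -0.077   0.2521] to seat(+2.2) tool mm [ 2.9371 -0.4898  0.2196]
```

Request:
carry_out(targets="0 0 0 0 0;0 0 0 0 0;0 0 0 0 0", force=20)

```text
clock: 22.82
tool_pos: [0.5301, -0.106, 0.3992]
eef_rot: [0.578, 0.407, -0.578, 0.408]
contact_force: [2.0, -3.3, -0.8]
opening: 0.039
```

Request:
carry_out(targets="0 0 0 0 0;0 0 0 0 0;0 0 0 0 0;0 0 0 0 0", force=5)

```text
clock: 23.15
tool_pos: [0.5299, -0.1059, 0.3991]
eef_rot: [-0.578, -0.408, 0.578, -0.408]
contact_force: [0.9, -3.6, -0.5]
opening: 0.044
```

```bash
python3 m.py
```

```text
clock 23.15 pos [ 0.5299 -0.1059  0.3991] yaw -0.3421400432164214 tool d mm [ 399.263  -534.6627   77.9795] F [ 0.8756 -3.6012 -0.5434] M [-0.7025 -0.0286 -0.0653] op 0.043832347124855946
crimp [ 0.5402 -0.077   0.252 ] to seat(+2.2) tool mm [ 2.8415 -0.1727  0.0912]
```

Request:
carry_out(targets="0 0 0 0.5 0;0 0 0 0.5 0;0 0 0 0.5 0;0 0 0 0 0;0 0 0 0 0;0 0 0 0 0", force=5)

```text
clock: 23.65
tool_pos: [0.5298, -0.1066, 0.3993]
eef_rot: [0.578, 0.408, -0.577, 0.408]
contact_force: [1.5, 0.4, -1.1]
opening: 0.043
```

```bash
python3 m.py; python3 - <<'E'
from h import *
p,d=eyes.snapshot("side");cv2.imwrite("pics/s13.png",p);crop("",p,270,100,370,200,8,"s13c")
E
```

```text
clock 23.65 pos [ 0.5298 -0.1066  0.3993] yaw -0.3412688070190417 tool d mm [ 399.0872 -534.9369   77.2712] F [ 1.4853  0.4331 -1.1402] M [ 0.0385 -0.2203 -0.043 ] op 0.042642494962061565
crimp [ 0.5401 -0.0775  0.2522] to seat(+2.2) tool mm [ 2.9896 -0.2639 -0.4277]
```

View pics/s13c.png

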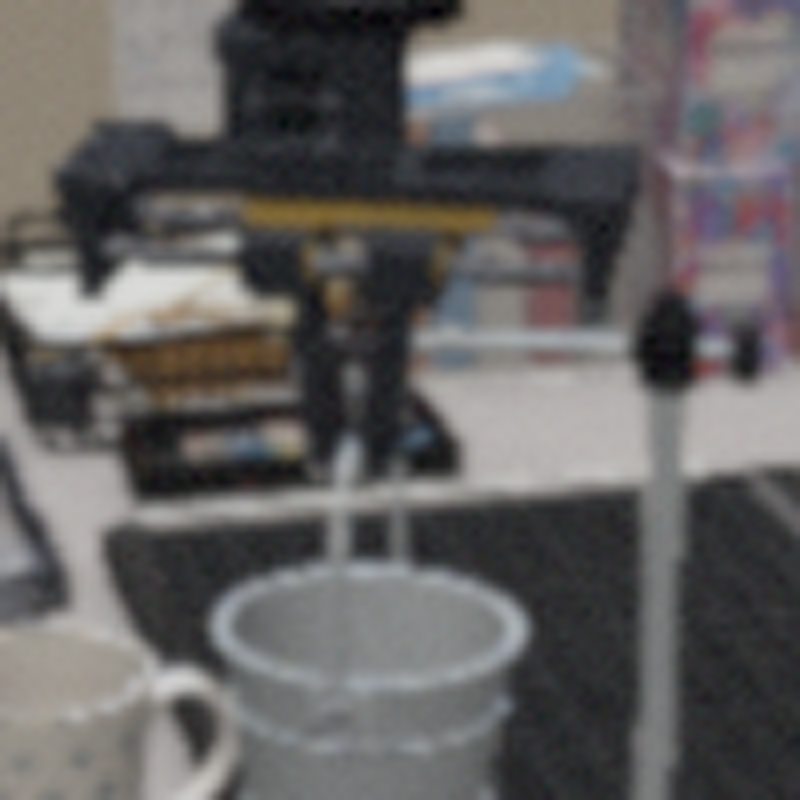

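Request:
carry_out(targets="0.06 0 0 0 0;0.07 0 0 0 0;0.08 0 0 0 0;0.09 0 0 0 0;0.1 0 0 0 0;0.12 0 0 0 0;0.15 0 0 0 0;0.2 0 0 0 0;0.25 0 0 0 0;0.3 0 0 0 0;0.3 0 0 0 0;0.3 0 0 0 0", force=5)

```text
clock: 24.7
tool_pos: [0.5295, -0.1071, 0.3992]
eef_rot: [0.578, 0.408, -0.578, 0.408]
contact_force: [-0.3, 0.3, -0.0]
opening: 0.298
```

```bash
python3 m.py; python3 - <<'E'
from h import *
p,d=eyes.snapshot("side");cv2.imwrite("pics/s14.png",p);crop("",p,270,100,370,200,8,"s14c")
E
```

```text
clock 24.7 pos [ 0.5295 -0.1071  0.3992] yaw -0.34200441562997497 tool d mm [ 399.2146 -534.7653   76.6689] F [-0.3371  0.3344 -0.019 ] M [-0.0566  0.0928 -0.0387] op 0.29844213830981603
crimp [ 0.5398 -0.0782  0.2521] to seat(+2.2) tool mm [ 2.9053 -0.2227 -1.2074]
```

View pics/s14c.png

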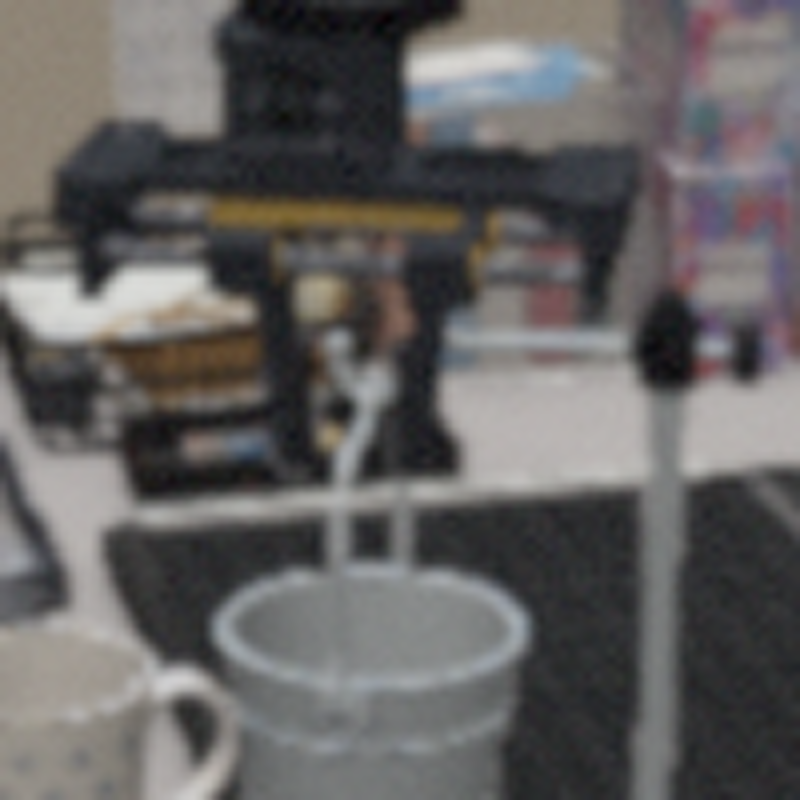

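Request:
carry_out(targets="0.3 -1 0 0 0;0.3 -2 0 0 0;0.3 -4 0 0 0;0.3 -5 0 0 0;0.3 -8 0 0 0;0.3 -10 0 0 0;0.3 -10 0 0 0;0.3 -10 0 0 0;0.3 -10 0 0 0;0.3 -5 0 0 0;0.3 0 0 0 0;0.3 0 0 0 0")

```text
clock: 25.75
tool_pos: [0.5295, -0.1071, 0.4645]
eef_rot: [0.578, 0.408, -0.578, 0.408]
contact_force: [-1.1, -0.4, -0.5]
opening: 0.301
```

```bash
python3 m.py; python3 - <<'E'
from h import *
p,d=eyes.snapshot("side");cv2.imwrite("pics/s15.png",p);np.save("pics/s15.npy",d);crop("",p,270,100,370,200,8,"s15c")
E
```

```text
clock 25.75 pos [ 0.5295 -0.1071  0.4645] yaw -0.34194934307843683 tool d mm [ 464.1482 -535.0196   76.7288] F [-1.1409 -0.3506 -0.5077] M [-0.0694  0.0958 -0.0413] op 0.3008875216459518
crimp [ 0.5399 -0.0782  0.3174] to seat(+2.2) tool mm [68.2037 -0.3172 -1.1619]
```

View pics/s15c.png

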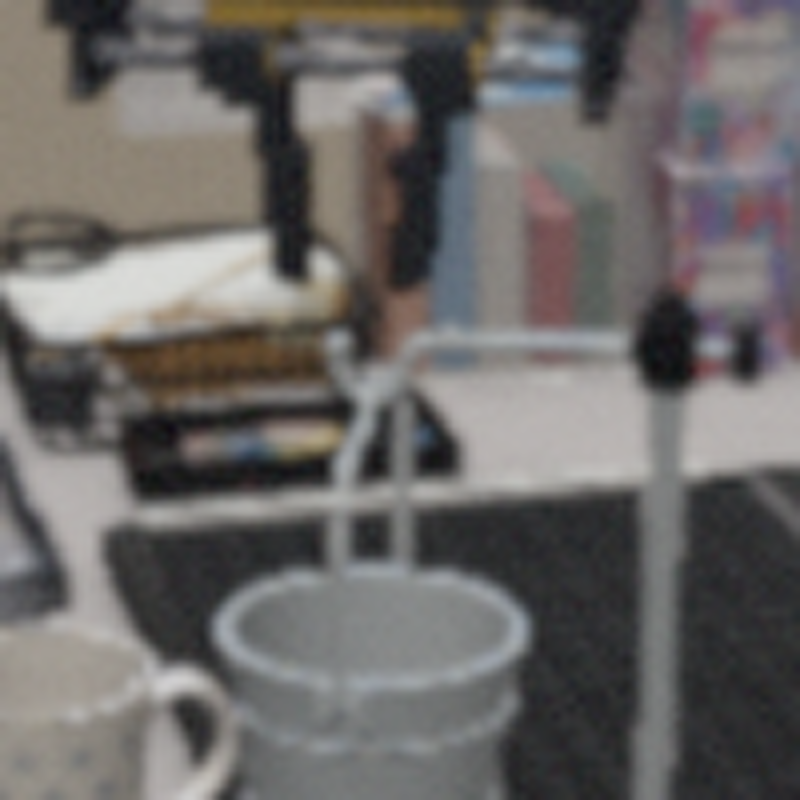

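Request:
carry_out(targets="0.3 -5 0 0 0;0.3 -10 0 5 0;0.3 -5 -5 10 0;0.3 0 -5 20 0;0.3 0 -5 20 0;0.3 0 -5 20 0;0.3 0 -5 20 0;0.3 0 -5 20 0;0.3 0 -5 20 0;0.3 0 -5 20 0;0.3 0 -5 20 0;0.3 0 -5 20 0;0.3 0 -5 15 0;0.3 0 0 10 0;0.3 0 0 5 0;0.3 0 0 0 0;0.3 0 0 0 0;0.3 0 0 0 0")

```text
clock: 27.3
tool_pos: [0.4029, -0.2998, 0.4842]
eef_rot: [0.578, 0.408, -0.577, 0.408]
contact_force: [-0.6, -0.2, -0.7]
opening: 0.302
```

```bash
python3 - <<'E'
from h import *
go([0,0,0])
p,d=eyes.snapshot("side");cv2.imwrite("pics/s16.png",p);np.save("pics/s16.npy",d);crop("",p,270,100,370,200,8,"s16c")
p,d=eyes.snapshot("top");cv2.imwrite("pics/t16.png",p);np.save("pics/t16.npy",d);crop("",p,280,120,380,240,6,"t16c")
E
```

```text
clock 27.3 pos [ 0.4029 -0.2998  0.4842] yaw -0.3401364638818007 tool d mm [ 484.2272 -479.9269 -147.8545] F [-0.5984 -0.2064 -0.6962] M [-0.1073  0.0972 -0.0057] op 0.30209215307488113
```

View pics/s16c.png

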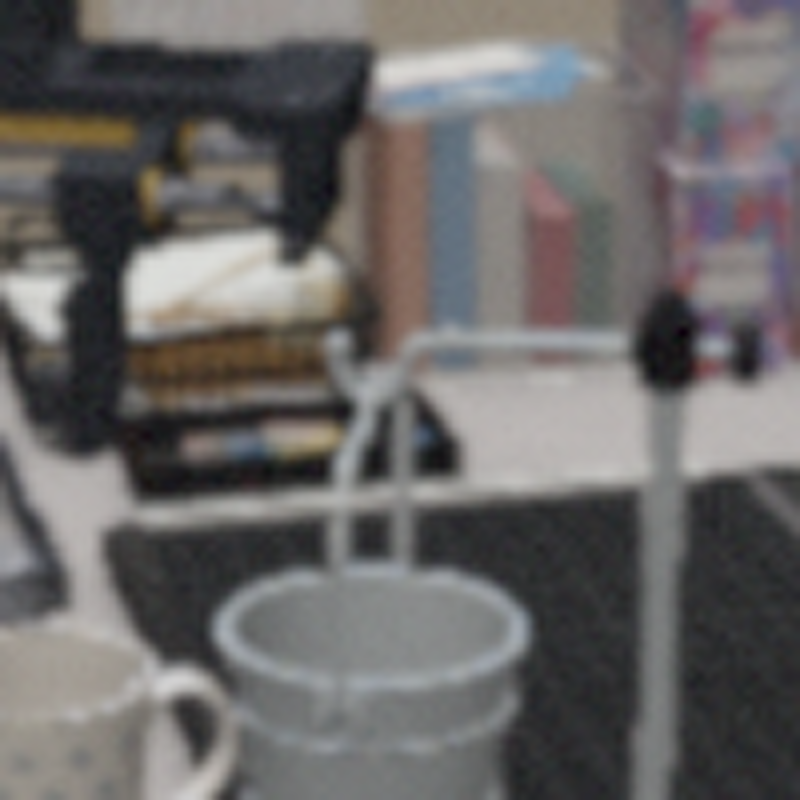

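View pics/t16c.png

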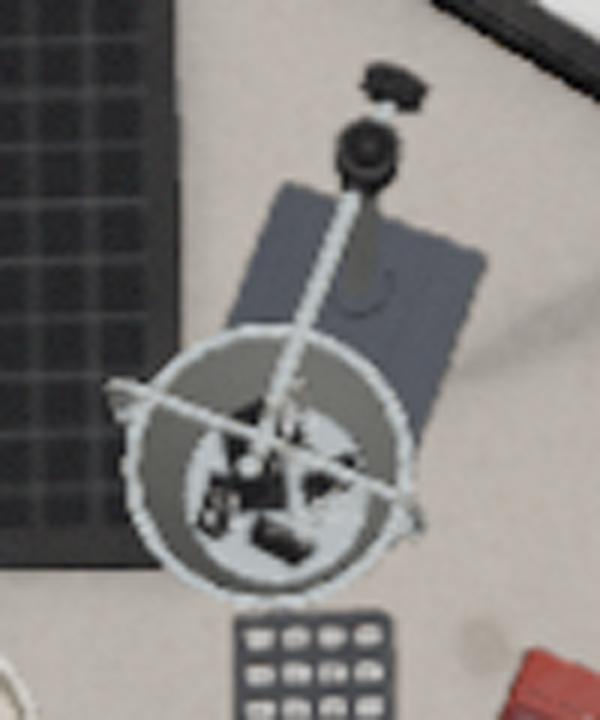

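View pics/s16.png

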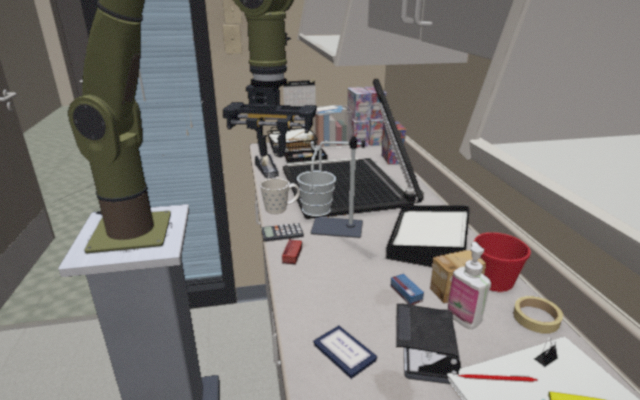

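```bash
python3 - <<'E'
from h import *
from scipy.optimize import least_squares
D=np.load("pics/t16.npy");p=cv2.imread("pics/t16.png")
pts=[]
for u in range(290,355):
  for v in range(170,225):
    if D[v,u]>0:
      P=dep("top",D,u,v)
      if .12<P[2]<.19 and .046<np.hypot(P[0]-.539,P[1]+.077)<.058: pts.append(P)
pts=np.array(pts);print(len(pts),pts.mean(0))
f=pts[pts[:,2]>np.percentile(pts[:,2],50)]
A=np.c_[f[:,:2]-f[:,:2].mean(0),np.ones(len(f))];c=np.linalg.lstsq(A,f[:,2],rcond=None)[0];print("slope,z",c)
a=cv2.imread("pics/s15.png").astype(int);b=cv2.imread("pics/s16.png").astype(int)
print("pail diff",np.abs(a-b)[165:215,298:336].mean())
# expected vs seen rim ends
yaw=-.344;y=np.array([-np.sin(yaw),np.cos(yaw),0]);C=np.array([.540,-.077,.2492])
for w in(-.043,.043): print("run end px",np.round((px("top",C+w*y-[0,0,.0105])-[280,120])*6))
for w in(-.0615,.0615): print("pivot px",np.round((px("top",C+w*y-[0,0,.0985])-[280,120])*6))
print("crimp px",np.round((px("top",C)-[280,120])*6))
E
```

```text
Traceback (most recent call last):
  File "h.py", line 13, in dep
    o,d=ray(n,u,v); return o+d*D[int(round(v)),int(round(u))]
        ~~~^^^^^^^
  File "h.py", line 7, in ray
    K,Rm,t=cam(n); d=Rm.T@np.linalg.inv(K)@np.array([u,v,1.]); return -Rm.T@t,d
           ~~~^^^
  File "h.py", line 5, in cam
    c=eyes.camera_params(n); return c["intrinsics"],cv2.Rodrigues(np.array(c["rvec"]))[0],np.array(c["tvec"])
ValueError: time passes only in moves, steps and waits
```

```bash
python3 - <<'E'
from h import *
D=np.load("pics/top0.npy")*0+np.load("pics/t16.npy")
K,Rm,t=cam("top")
v,u=np.mgrid[170:225,290:355];d=D[170:225,290:355]
P=(np.c_[u.ravel(),v.ravel(),np.ones(u.size)]@np.linalg.inv(K).T*d.ravel()[:,None]-t)@Rm
rr=np.hypot(P[:,0]-.539,P[:,1]+.077)
f=P[(P[:,2]>.14)&(P[:,2]<.18)&(rr>.046)&(rr<.058)]
A=np.c_[f[:,:2]-f[:,:2].mean(0),np.ones(len(f))];print(len(f),f.mean(0),"slope,z",np.linalg.lstsq(A,f[:,2],rcond=None)[0])
a=cv2.imread("pics/s15.png").astype(int);b=cv2.imread("pics/s16.png").astype(int)
print("pail diff",np.abs(a-b)[165:215,298:336].mean())
yaw=-.344;y=np.array([-np.sin(yaw),np.cos(yaw),0]);C=np.array([.540,-.077,.2492])
Q=np.array([C,C-.043*y-[0,0,.0105],C+.043*y-[0,0,.0105],C-.0615*y-[0,0,.0985],C+.0615*y-[0,0,.0985]])
q=(Q@Rm.T+t)@K.T;print(np.round((q[:,:2]/q[:,2:]-[280,120])*6))
E
```

```text
476 [ 0.5476 -0.0766  0.1578] slope,z [-0.0582 -0.0141  0.1578]
pail diff 2.3556140350877195
[[263. 440.]
 [377. 487.]
 [150. 400.]
 [417. 527.]
 [120. 413.]]
```

```bash
python3 - <<'E'
from h import *
p=cv2.imread("pics/t16.png");crop("",p,295,170,355,215,13,"t16d")
E
```

```text
(no output)
```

View pics/t16d.png

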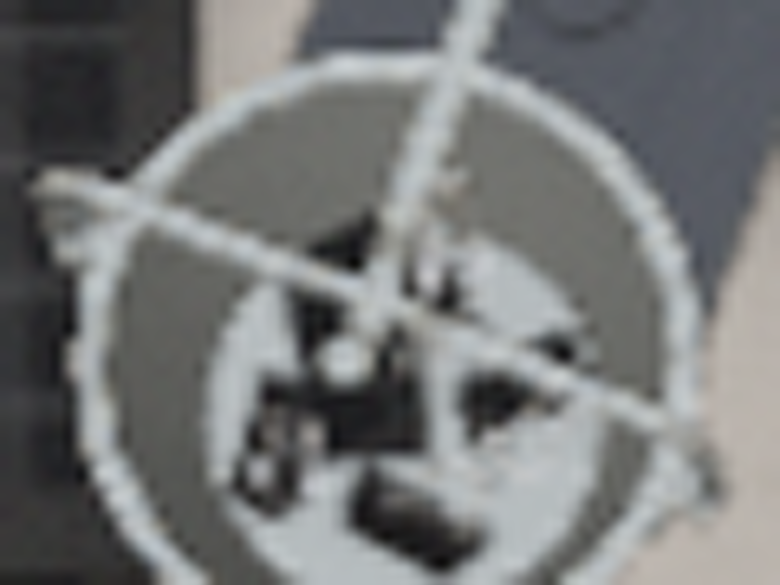

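```bash
python3 - <<'E'
from h import *
p=cv2.imread("pics/s16.png");crop("",p,297,135,337,190,14,"s16d")
for cam_n,o,f in(("side",(297,135),14),("top",(295,170),13)):
  K,Rm,t=cam(cam_n)
  yaw=-.344;y=np.array([-np.sin(yaw),np.cos(yaw),0]);C0=np.array([.540,-.077,.2492])
  for e in(-.005,0,.005):
    C=C0+e*y
    Q=np.array([C,C-.011*y-[0,0,.0105],C-.043*y-[0,0,.0105],C+.043*y-[0,0,.0105],C-.0615*y-[0,0,.0985],C+.0615*y-[0,0,.0985]])
    q=(Q@Rm.T+t)@K.T;print(cam_n,e,np.round((q[:,:2]/q[:,2:]-o)*f).tolist())
D=np.load("pics/t16.npy");K,Rm,t=cam("top")
v,u=np.mgrid[165:235,285:360];d=D[165:235,285:360]
P=(np.c_[u.ravel(),v.ravel(),np.ones(u.size)]@np.linalg.inv(K).T*d.ravel()[:,None]-t)@Rm
q=P[:,:2]-[.540,-.077];yy=q@y[:2];xx=q@[np.cos(yaw),np.sin(yaw)]
m=(abs(xx)<.012)&(P[:,2]>.185)&(abs(yy)<.07)
for a in np.argsort(yy[m]): print(np.round([yy[m][a],xx[m][a],P[m][a,2]],4),end=" ")
E
```

```text
side -0.005 [[260.0, 191.0], [251.0, 260.0], [224.0, 317.0], [294.0, 171.0], [210.0, 775.0], [308.0, 537.0]]
side 0 [[264.0, 183.0], [255.0, 252.0], [228.0, 308.0], [298.0, 163.0], [215.0, 765.0], [311.0, 528.0]]
side 0.005 [[268.0, 175.0], [259.0, 243.0], [233.0, 299.0], [302.0, 155.0], [219.0, 754.0], [315.0, 519.0]]
top -0.005 [[403.0, 315.0], [467.0, 347.0], [650.0, 417.0], [159.0, 229.0], [734.0, 502.0], [92.0, 255.0]]
top 0 [[374.0, 304.0], [438.0, 336.0], [621.0, 406.0], [130.0, 218.0], [708.0, 492.0], [66.0, 245.0]]
top 0.005 [[345.0, 293.0], [409.0, 325.0], [592.0, 395.0], [102.0, 207.0], [682.0, 481.0], [40.0, 235.0]]
[-0.061  -0.001   0.2072] [-0.0602  0.0002  0.2165] [-0.0594  0.002   0.2182] [-0.0589 -0.0017  0.2065] [-0.0582 -0.001   0.2208] [-0.0574  0.0007  0.2244] [-0.0566  0.0025  0.2259] [-0.0554 -0.0006  0.2298] [-0.0546  0.0011  0.2323] [-0.0527  0.0003  0.233 ] [-0.0519  0.0021  0.2347] [-0.0507 -0.0009  0.2368] [-0.05    0.0008  0.2399] [-0.0492  0.0028  0.2399] [-0.048  -0.0001  0.2419] [-0.0473  0.0018  0.2427] [-0.046  -0.0008  0.2409] [-0.0453  0.001   0.24
[... 2557 characters left out ...]
28 0.2439] [0.0334 0.0049 0.2421] [0.0347 0.0023 0.2407] [0.0353 0.0041 0.2429] [0.0365 0.0014 0.2424] [0.0372 0.0033 0.2432] [0.0389 0.0023 0.2458] [0.04   0.0045 0.2434] [0.0409 0.0015 0.2455] [0.0423 0.004  0.2404] [0.0435 0.0013 0.2405] [0.0439 0.0029 0.2441] [0.0452 0.0054 0.2393] [0.046  0.0023 0.2426] [0.047  0.0045 0.2405] [0.0482 0.0017 0.2406] [0.0488 0.0035 0.2424] [0.0504 0.0012 0.2385] [0.0511 0.003  0.2399] [0.0517 0.0049 0.2412] [0.0531 0.0023 0.2396] [0.0544 0.0047 0.2356] [0.0559 0.0022 0.2329] [0.0568 0.0043 0.2323] [0.0584 0.0018 0.2291] [0.0595 0.0038 0.1963] [0.0595 0.0024 0.1893] [0.0598 0.0043 0.2241] [0.06   0.0017 0.2093] [0.0614 0.0014 0.1906] [0.0625 0.0027 0.2119]
```

View pics/s16d.png

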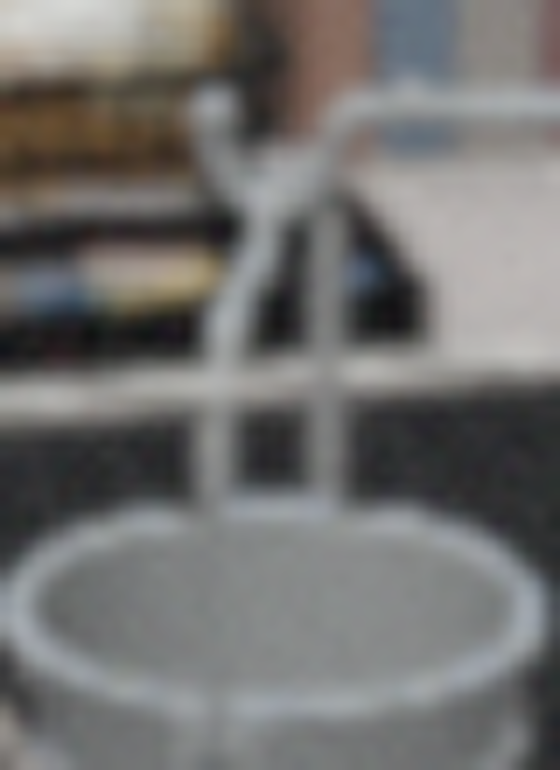

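```bash
python3 - <<'E'
from plant import r
print(r.finish_job())
E
```

```text
the job is handed in; nothing more can be done
None
```

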